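# Load the ribbon inspection stand

### The job

Get the ribbon inspection station ready: put the leftover bare core that stands on the stand's narrow raised ledge into the scrap box, stand every blue roll that is on the foam pad upright on that ledge, each centred over one of the marks with its white stripe facing straight at the scan bar, and slide the job plate, front end first, fully home into the plate reader (in any order). When all of that is in place, press the start button all the way down and let it go. Do not let any roll topple, and leave the other things on the bench where they are.

Things in the scene. Friction and masses are not known exactly. Their poses are not given: they have to be found in the camera images.
- stand: inspection stand, fixed, pose varies: grey base plate 170 x 420 x 8 mm; narrow raised aluminium ledge 30 mm wide, 380 long, top 60 mm above the table; parallel to it, 120 mm away, a white scan bar 38 mm deep, 400 long, top at 100 mm, with four dark lens windows facing the ledge. Origin: on the table under the ledge's middle; x level from ledge to scan bar, y along the ledge, z up.
- slot0 (a point): mark 0 of the four places on the ledge (dark line across the ledge, a white line on the base plate and a lens window across from it): point on the ledge's top, mid-width, at y = -150 mm of the stand; axes as the stand's. Places are 100 mm apart.
- slot1 (a point): mark 1 of the four places on the ledge (dark line across the ledge, a white line on the base plate and a lens window across from it): point on the ledge's top, mid-width, at y = -50 mm of the stand; axes as the stand's. Places are 100 mm apart.
- slot2 (a point): mark 2 of the four places on the ledge (dark line across the ledge, a white line on the base plate and a lens window across from it): point on the ledge's top, mid-width, at y = 50 mm of the stand; axes as the stand's. Places are 100 mm apart.
- slot3 (a point): mark 3 of the four places on the ledge (dark line across the ledge, a white line on the base plate and a lens window across from it): point on the ledge's top, mid-width, at y = 150 mm of the stand; axes as the stand's. Places are 100 mm apart.
- roll0: blue ribbon roll, 60 mm across, 80 tall, 0.2 to 0.4 kg, upright on the grey foam pad (250 x 250 x 6 mm, fixed, at the left); three or four of the four are present, about 130 mm apart. An 8 mm wide white stripe runs down its side and is folded 15 mm over the top rim. Origin: centre of the underside; z up its axis, x from the axis to the stripe.
- roll1: blue ribbon roll, 60 mm across, 80 tall, 0.2 to 0.4 kg, upright on the grey foam pad (250 x 250 x 6 mm, fixed, at the left); three or four of the four are present, about 130 mm apart. An 8 mm wide white stripe runs down its side and is folded 15 mm over the top rim. Origin: centre of the underside; z up its axis, x from the axis to the stripe.
- roll2: blue ribbon roll, 60 mm across, 80 tall, 0.2 to 0.4 kg, upright on the grey foam pad (250 x 250 x 6 mm, fixed, at the left); three or four of the four are present, about 130 mm apart. An 8 mm wide white stripe runs down its side and is folded 15 mm over the top rim. Origin: centre of the underside; z up its axis, x from the axis to the stripe.
- roll3: blue ribbon roll, 60 mm across, 80 tall, 0.2 to 0.4 kg, upright on the grey foam pad (250 x 250 x 6 mm, fixed, at the left); three or four of the four are present, about 130 mm apart. An 8 mm wide white stripe runs down its side and is folded 15 mm over the top rim. Origin: centre of the underside; z up its axis, x from the axis to the stripe.
- roll0_stripe (a point): middle of the white stripe on roll0's side: 30 mm from the axis, 40 mm above the underside
- roll1_stripe (a point): middle of the white stripe on roll1's side: 30 mm from the axis, 40 mm above the underside
- roll2_stripe (a point): middle of the white stripe on roll2's side: 30 mm from the axis, 40 mm above the underside
- roll3_stripe (a point): middle of the white stripe on roll3's side: 30 mm from the axis, 40 mm above the underside
- reader: plate reader, fixed at the right, pose varies: low grey flat case 92 mm wide, 77 deep, 24 tall, open at one end: slot 64 mm wide, 12 high, 65 deep, the table is its floor. A steel guide each side of the mouth flares outwards, reaching 20 mm in front of it. Origin: middle of the slot's mouth, on the table; x points into the slot, z up.
- plate: job plate, flat on the table: aluminium 120 x 60 x 8 mm, 0.18 kg, with an upright black grip bar near its rear end, 40 mm long (x), 14 thick (y), from 8 to 48 mm above the underside, its middle at x = -35 mm. Origin: centre of the underside; x to the front end (60 mm ahead) that goes into the slot, z up. Home, the front touches the slot's back wall; about 55 mm with the grip bar stays outside.
- start_top (a point): top of the round white start button (36 mm across) on a small grey housing; fixed, position varies
- start (a joint): travel of the start button: 0 up, 0.006 m fully down; a spring brings it back, 5 N holds it fully down
- core_a: bystander: bare cardboard core, 38 mm across, 60 mm tall, standing on the foam pad in the middle between the rolls
- core_b: leftover bare cardboard core, a tube 38 mm across, 90 mm tall, 50 g, standing upright somewhere on the ledge of the stand. Origin: centre of the underside; z along its axis
- scrap: scrap box, open cardboard box fixed on the table between the foam pad and the job plate: 110 mm (x) by 80 mm (y), 50 mm tall, walls 4 mm. Origin: centre of the underside
- core_c: bystander: another bare cardboard core, 38 mm across, 60 mm tall, standing on the table near the robot
- tape: bystander: roll of clear packing tape, 100 mm across, 48 mm high, lying flat right of the stand
- mug: bystander: white mug, 80 mm across, 90 mm high, at the far left
- spare: bystander: a taller blue roll, 60 mm across, 110 mm tall, standing on the bare table between the pad and the scan bar; not part of the batch
There are look-alikes about, which are no part of the job. Leave any black look-alike of the core_b alone.

How it is judged:
By the outcome, as a careful person would: the job done as asked, in the order asked, and still so for the second after the job is handed in, with the robot touching nothing.
Of roll0, roll1, roll2, roll3 only 3 to 4 are there at a start; the rules pass over those that are not, and their reading is None.
At some moment in a run one of plate may be knocked a few centimetres aside while the robot is not near it.
It also fails if it takes over 208 s, if anything falls off the work surface, if the arm or the gripper's body presses on something with over 40 N, if the wrist force passes 120 N, or if a joint passes its speed limit or range.

### The arm

A 7-joint arm with a two-finger parallel gripper is mounted at the origin on the work surface. World frame = base frame: x ahead of the robot, y to its left, z up, the work surface at z = 0. Lengths are in m, angles in rad, forces in N, time in s.
With the tool pointing down it reaches from about 0.425 to 0.875 m from the base axis. Payload 4.7 kg.
Tool frame: the origin (TCP) lies on the centre line of the jaws, within the pads' length; the fingertips stand 14 mm ahead of it and the grasp point (between the pads) lies 5 mm behind it; z points along the fingers, y is the line along which they close (so a half turn about z gives the same grasp; the last joint's range is limited). The gripper opens to 87 mm and grips with 3 to 60 N. Pads are 19 mm wide; open, the fingers measure 117 mm over their backs; the gripper's body (75 mm by 190 mm) begins 51 mm behind the grasp point.
Start: joints at [1.308, 0.321, -0.07, 1.45, 0.023, 1.371, -0.057], TCP at [0.178, -0.625, 0.237] pointing down, gripper open.
Joint ranges: [-2.86, 2.86], [-0.3, 2.09], [-1.38, 1.24], [0.06, 2.45], [-1.56, 4.7], [0.09, 2.05], [-2.69, 2.69]. Speed limits (rad/s): [2.57, 2.57, 3.14, 3.14, 3.14, 3.14, 3.14].

### API

Orientations are given as a rotation vector (axis times angle).
In Python, from bench import ctrl gives the robot as it stands.
- The arm moves only by the tool send_rows, never from a script. Its argument "steps" is a list of rows, each an object of numbers: "tx", "ty", "tz": the shift along the tool's x, y, z in units of 60 mm (1.0 is 60 mm); "turn": the turn about the tool's z in units of 8 degrees (1.0 is 8 degrees); "grip": the opening, from 0 (shut) to 1 (fully open). A call has 1 to 12 rows; each row shifts and turns the commanded pose from where the row before left it, along the tool's axes as they then stand; what a row does not reach is not made up. A row lasts 1/8 s, in which the tool goes at most 62.5 mm and 10.7 degrees, less where a joint would pass 70% of its speed; a pose out of reach is approached as far as the arm can. A call is refused whole if a number of a shift passes 1 or a number of a turn 1, either way. A call with a gripper value outside its range is refused whole. The fingers move at their own pace and stop on an object; "newtons" is the grip in N (left out, the last holds). Time passes only in rows, so rows that do not move let the fingers close. It gives the time, the measured TCP pose, the force, the opening and the grip force at its end, in the units of the state.
- ctrl.get_state(): the state, without advancing time (a new reading comes with each control period).
- ctrl.get_image(name): name is "scene" or "side" or "wrist"; returns a dict with "pixels" (384x512x3 uint8, red, green, blue), "K" (3x3 intrinsics, pixels), "cam_to_world" (4x4, takes a point from camera to world coordinates); the wrist camera has in their place "T_tool_cam" (4x4, takes a point from camera to tool coordinates, whose origin is the TCP and whose axes are the flange's). Camera axes: x right, y down, z forward; pixel columns grow to the right and rows downward; lengths in m; the calibration is good to about 2 mm. The wrist camera is an equidistant fisheye: a pixel r from the principal point sees the ray r / f radians off the axis. A picture is of the moment at which its call begins: read the wrist's pose just before it. There is no depth.
- ctrl.close_job(): hands the job in; it is judged then, once.
The state is a dict: "time": time; "joint_positions": joint angles; "qd": joint speeds; "joint_torque": joint torques, N m; "position": TCP position; "tool_rot": TCP orientation; "ft_force": force on the tool from outside, world axes, zero at the start; "torque": the same for the moment, N m; "grip_width": opening from 0.0 (shut) to 1.0 (fully open); "grip_force": force on a finger pad.
Only numpy, scipy, OpenCV 4.12 (cv2) and the standard library are available. Lean on these libraries where they do the work, as an engineer would, in place of code of your own. Each camera call takes 0.05 s, during which the arm holds its last target. There are 200 camera calls.

## Working session

There is one attempt and no reset: what is moved stays moved. The work goes in short steps, Python scripts to look and compute and a tool call to move; the robot and the scene stay as the last step left them, time stands still between calls to the robot, and variables do not carry over. Pictures are saved under pics/ and viewed, at most 14 in all, crops included, and the job is handed in when it is done.

Besides the shell and the picture viewer there is one more tool, called after ">>>" by a JSON object that holds its "op" and its "data". send_rows: Moves the arm, as the interface text tells. Its arguments: {"type":"object","properties":{"steps":{"type":"array"},"newtons":{"type":"number"}},"required":["steps"]}

```bash
ls; mkdir -p pics; python3 - <<'E'
from bench import ctrl
import cv2, numpy as np
s=ctrl.get_state(); print({k:np.round(v,3).tolist() for k,v in s.items()})
for n in ("scene","side","wrist"):
    im=ctrl.get_image(n); cv2.imwrite(f"pics/{n}0.png",im["pixels"][:,:,::-1])
    print(n,np.round(im["K"],1).tolist(),np.round(im.get("cam_to_world",im.get("T_tool_cam")),3).tolist())
a=[cv2.imread(f"pics/{n}0.png") for n in("scene","side")]
E
```

```text
pics
{'time': 0.0, 'joint_positions': [1.308, 0.322, -0.07, 1.452, 0.023, 1.371, -0.057], 'qd': [0.0, -0.001, -0.001, 0.0, 0.0, -0.0, 0.001], 'joint_torque': [0.0, -49.13, -0.404, -31.253, -0.064, 0.044, 0.0], 'position': [0.177, -0.625, 0.235], 'tool_rot': [-3.11, -0.433, 0.001], 'ft_force': [-0.417, -0.721, 1.312], 'torque': [0.027, -0.02, -0.015], 'grip_force': 0.0, 'grip_width': 1.001}
scene [[458.5, 0.0, 258.0], [0.0, 458.5, 187.1], [0.0, 0.0, 1.0]] [[0.022, 0.562, -0.827, 1.961], [1.0, -0.011, 0.019, 0.034], [0.001, -0.827, -0.562, 0.993], [0.0, 0.0, 0.0, 1.0]]
side [[457.2, 0.0, 257.3], [0.0, 457.2, 196.9], [0.0, 0.0, 1.0]] [[0.931, -0.242, 0.275, 0.25], [-0.366, -0.615, 0.699, -0.839], [0.0, -0.751, -0.66, 0.916], [0.0, 0.0, 0.0, 1.0]]
wrist [[297.3, 0.0, 257.7], [0.0, 297.3, 194.9], [0.0, 0.0, 1.0]] [[-0.001, -0.953, -0.304, 0.084], [1.0, -0.001, 0.0, 0.0], [-0.0, -0.304, 0.953, -0.148], [0.0, 0.0, 0.0, 1.0]]
```

View pics/scene0.png

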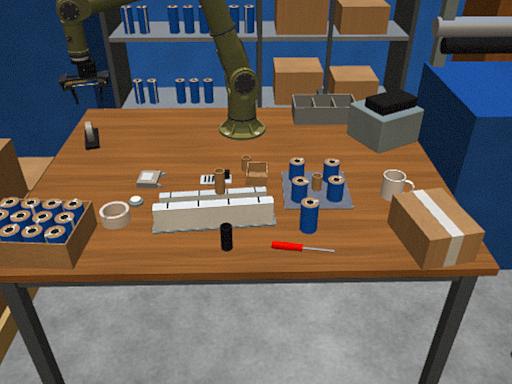

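View pics/side0.png

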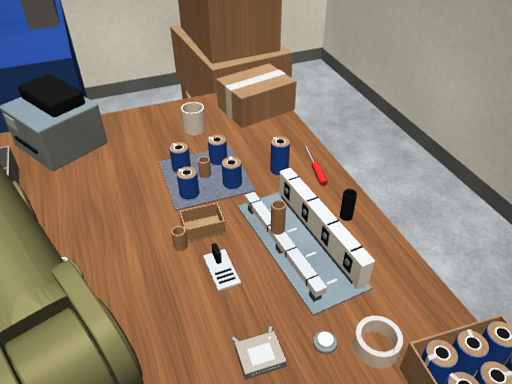

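Scene view: four rolls on the pad at (297,168), (331,171), (300,188), (336,188), with the tall spare at (310,215) standing off the pad. Side view: core_b is on the ledge at (278,217). Its look-alikes are the black core (348,205), core_a on the pad (204,166) and core_c (180,238). The plate is at (220,268), the reader at (260,353), the button at (325,341) and the scrap box at (203,222).

```bash
cat > h.py <<'E'
from bench import ctrl
import cv2, numpy as np
from scipy.spatial.transform import Rotation as R
def T_tool(s):
    T=np.eye(4);T[:3,:3]=R.from_rotvec(s["tool_rot"]).as_matrix();T[:3,3]=s["position"];return T
def shot(n,fn=None):
    s=ctrl.get_state();im=ctrl.get_image(n)
    T=im["cam_to_world"] if n!="wrist" else T_tool(s)@im["T_tool_cam"]
    if fn: cv2.imwrite("pics/"+fn,im["pixels"][:,:,::-1]); np.savez("pics/"+fn[:-4],T=T,K=im["K"],w=(n=="wrist"))
    return dict(bgr=np.ascontiguousarray(im["pixels"][:,:,::-1]),K=np.array(im["K"]),T=np.array(T),w=n=="wrist")
def load(fn):
    d=np.load("pics/"+fn[:-4]+".npz");return dict(bgr=cv2.imread("pics/"+fn),K=d["K"],T=d["T"],w=bool(d["w"]))
def rays(v,uv):
    uv=np.atleast_2d(np.asarray(uv,float));K=v["K"];p=(uv-[K[0,2],K[1,2]])/K[0,0]
    if v["w"]:
        r=np.linalg.norm(p,axis=1,keepdims=True)+1e-12
        d=np.hstack([p/r*np.sin(r),np.cos(r)])
    else: d=np.hstack([p,np.ones((len(p),1))])
    return d@v["T"][:3,:3].T
def onz(v,uv,z):
    d=rays(v,uv);o=v["T"][:3,3];return (o+d*((z-o[2])/d[:,2:3]))[:,:2]
def project(v,P):
    P=np.atleast_2d(P);c=(P-v["T"][:3,3])@v["T"][:3,:3];K=v["K"]
    if v["w"]:
        rho=np.linalg.norm(c[:,:2],axis=1,keepdims=True)+1e-12;p=c[:,:2]/rho*np.arctan2(rho[:,0],c[:,2])[:,None]
    else: p=c[:,:2]/c[:,2:]
    return p*K[0,0]+[K[0,2],K[1,2]]
def ortho(v,z,x0,x1,y0,y1,mm=1.0):
    """top-down map at height z; image row ~ x decreasing downwards, col ~ y decreasing rightwards"""
    xs=np.arange(x1,x0,-mm/1000);ys=np.arange(y1,y0,-mm/1000)
    X,Y=np.meshgrid(xs,ys,indexing="ij");uv=project(v,np.c_[X.ravel(),Y.ravel(),np.full(X.size,z)]).reshape(*X.shape,2).astype(np.float32)
    return cv2.remap(v["bgr"],uv[...,0],uv[...,1],cv2.INTER_LINEAR)
E
python3 - <<'E'
from h import *
v=shot("side","side1.png")
for n,p,z in [("pad",(207,176),.006),("ledgeL",(250,198),.06),("ledgeR",(318,292),.06),("barL",(290,172),.1),("barR",(368,258),.1),("reader",(260,345),.024),("plate",(221,270),.008),("grip",(215,246),.048),("button",(325,338),.02),("scrap",(203,225),0),("coreb",(278,204),.15),("spare",(280,143),.11),("r",(179,148),.086),("r",(217,142),.086),("r",(187,174),.086),("r",(232,163),.086)]: print(n,onz(v,p,z).round(3))
print(T_tool(ctrl.get_state()).round(3).tolist())
E
```

```text
pad [[0.517 0.276]]
ledgeL [[0.586 0.07 ]]
ledgeR [[ 0.615 -0.291]]
barL [[0.717 0.091]]
barR [[ 0.752 -0.273]]
reader [[ 0.45  -0.348]]
plate [[ 0.439 -0.107]]
grip [[ 0.441 -0.058]]
button [[ 0.59  -0.382]]
scrap [[0.444 0.074]]
coreb [[ 0.607 -0.072]]
spare [[0.743 0.222]]
r [[0.452 0.344]]
r [[0.573 0.332]]
r [[0.442 0.208]]
r [[0.581 0.21 ]]
[[0.962, 0.273, -0.0, 0.178], [0.273, -0.962, 0.001, -0.625], [-0.0, -0.001, -1.0, 0.236], [0.0, 0.0, 0.0, 1.0]]
```

>>> {"op": "send_rows", "data": {"steps": [{"tx": 0.61, "ty": -0.41, "tz": -0.14}, {"tx": 0.61, "ty": -0.41, "tz": -0.14}, {"tx": 0.61, "ty": -0.41, "tz": -0.14}, {"tx": 0.61, "ty": -0.41, "tz": -0.14}, {"tx": 0.61, "ty": -0.41, "tz": -0.14}, {"tx": 0.61, "ty": -0.41, "tz": -0.14}, {"tx": 0.61, "ty": -0.41, "tz": -0.14}, {"tx": 0.61, "ty": -0.41, "tz": -0.14}, {"tx": 0.61, "ty": -0.41, "tz": -0.14}, {"tx": 0.61, "ty": -0.41, "tz": -0.14}, {"tx": 0.61, "ty": -0.41, "tz": -0.14}, {}]}}

```text
validation failed for argument at $.st...
```

```bash
python3 - <<'E'
from h import *
v=shot("wrist","w1.png"); print(T_tool(ctrl.get_state()).round(3).tolist())
o=ortho(v,0.0,.30,.85,-.55,.2,1.0); cv2.imwrite("pics/o1.png",o)
E
```

```text
[[0.962, 0.273, -0.0, 0.178], [0.273, -0.962, 0.001, -0.625], [-0.0, -0.001, -1.0, 0.236], [0.0, 0.0, 0.0, 1.0]]
```

View pics/o1.png

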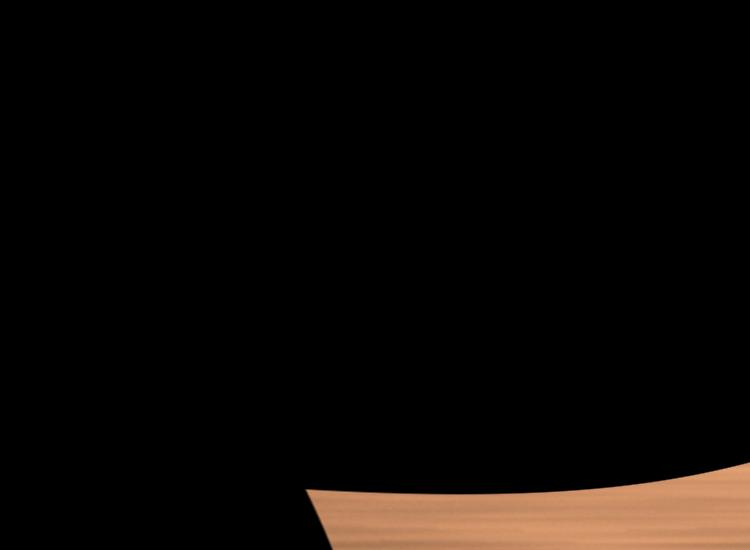

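The move was refused, so the arm hasn't moved and the picture shows only table. An empty row, or a row with missing keys, is probably not accepted.

>>> {"op": "send_rows", "data": {"steps": [{"tx": 0.61, "ty": -0.41, "tz": -0.14, "turn": 0, "grip": 1}, {"tx": 0.61, "ty": -0.41, "tz": -0.14, "turn": 0, "grip": 1}, {"tx": 0.61, "ty": -0.41, "tz": -0.14, "turn": 0, "grip": 1}, {"tx": 0.61, "ty": -0.41, "tz": -0.14, "turn": 0, "grip": 1}, {"tx": 0.61, "ty": -0.41, "tz": -0.14, "turn": 0, "grip": 1}, {"tx": 0.61, "ty": -0.41, "tz": -0.14, "turn": 0, "grip": 1}, {"tx": 0.61, "ty": -0.41, "tz": -0.14, "turn": 0, "grip": 1}, {"tx": 0.61, "ty": -0.41, "tz": -0.14, "turn": 0, "grip": 1}, {"tx": 0.61, "ty": -0.41, "tz": -0.14, "turn": 0, "grip": 1}, {"tx": 0.61, "ty": -0.41, "tz": -0.14, "turn": 0, "grip": 1}, {"tx": 0.61, "ty": -0.41, "tz": -0.14, "turn": 0, "grip": 1}, {"tx": 0, "ty": 0, "tz": 0, "turn": 0, "grip": 1}]}}

```text
time: 1.75
position: [0.4937, -0.2506, 0.3298]
tool_rot: [-3.109, -0.446, -0.004]
ft_force: [0.1, 0.2, -0.3]
grip_width: 1.002
grip_force: 0.0
```

```bash
python3 - <<'E'
from h import *
v=shot("wrist","w1.png")
o=ortho(v,0.0,.30,.80,-.55,.2,1.0); cv2.imwrite("pics/o1.png",o)
E
```

```text
(no output)
```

View pics/o1.png

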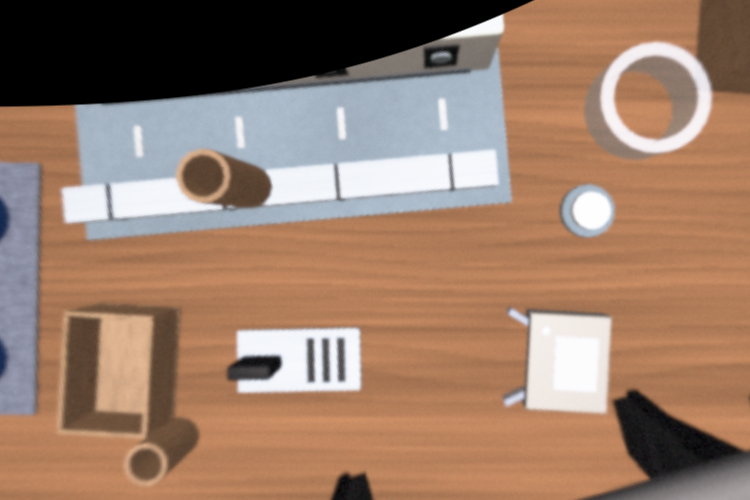

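The rectified view shows the plate at (298,360), front to the right, the reader at (568,362) with its mouth to the left, and the button at (592,210). It also shows the scrap box at (105,370), core_b at (205,175) on the ledge between marks 3 and 2, and the marks at (108,200), (228,195), (337,182) and (450,170).

```bash
python3 - <<'E'
from h import *
v=load("w1.png")
def wh(o,t=175,s=45):
    h=cv2.cvtColor(o,cv2.COLOR_BGR2HSV);return ((h[...,2]>t)&(h[...,1]<s)).astype(np.uint8)*255
def rects(z,t,s,box,amin,amax):
    x0,x1,y0,y1=box
    o=ortho(v,z,x0,x1,y0,y1,0.5);m=wh(o,t,s)
    for c in cv2.findContours(m,cv2.RETR_EXTERNAL,cv2.CHAIN_APPROX_NONE)[0]:
        (cx,cy),(w,h),a=cv2.minAreaRect(c);A=w*h/4
        if amin<A<amax: 
            P=[[round(x1-r/2000,4),round(y1-q/2000,4)] for q,r in cv2.boxPoints(((cx,cy),(w,h),a))]
            print(round(x1-cy/2000,4),round(y1-cx/2000,4),'size',round(w/2),round(h/2),'ang',round(a,1),P)
    return o,m
print("plate");rects(.008,150,60,(.38,.5,-.2,.02),2000,9000)
print("reader");o,m=rects(.024,120,70,(.36,.52,-.43,-.28),2000,9000)
cv2.imwrite("pics/rd.png",cv2.resize(o,None,fx=2,fy=2))
print("button");rects(.03,190,40,(.52,.66,-.45,-.32),300,3000)
print("ledge segs");rects(.06,170,45,(.54,.68,-.36,.12),300,9000)
print("basemarks");rects(.008,170,45,(.62,.75,-.3,.12),60,400)
E
```

```text
plate
0.4425 -0.1006 size 63 123 ang 88.8 [[np.float32(0.4728), np.float32(-0.0386)], [np.float32(0.4754), np.float32(-0.1612)], [np.float32(0.4123), np.float32(-0.1625)], [np.float32(0.4097), np.float32(-0.0399)]]
reader
button
0.5885 -0.3783 size 45 44 ang 90.0 [[np.float32(0.611), np.float32(-0.356)], [np.float32(0.611), np.float32(-0.4005)], [np.float32(0.566), np.float32(-0.4005)], [np.float32(0.566), np.float32(-0.356)]]
0.6519 -0.426 size 49 15 ang 7.3 [[np.float32(0.6475), np.float32(-0.4009)], [np.float32(0.6624), np.float32(-0.4028)], [np.float32(0.6563), np.float32(-0.4511)], [np.float32(0.6413), np.float32(-0.4492)]]
ledge segs
0.5877 -0.3528 size 40 14 ang 90.0 [[np.float32(0.608), np.float32(-0.346)], [np.float32(0.608), np.float32(-0.3595)], [np.float32(0.5675), np.float32(-0.3595)], [np.float32(0.5675), np.float32(-0.346)]]
basemarks
```

View pics/rd.png

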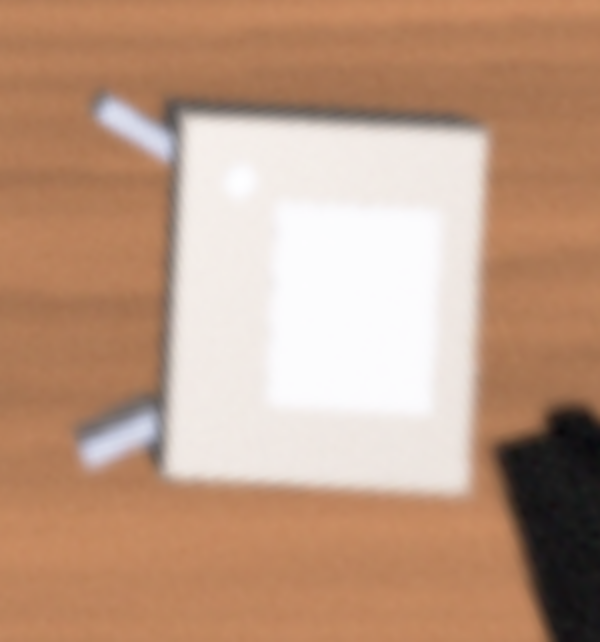

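Reader crop: the case corners are at about (175,105), (490,128), (470,495) and (160,478), with the guides on the left. That gives a mouth near (0.447,-0.322) pointing along about -y. Next I'll tighten the masks and measure the stand.

```bash
cat >> h.py <<'E'
def rects(v,z,cond,box,amin,amax,pr=True):
    x0,x1,y0,y1=box;o=ortho(v,z,x0,x1,y0,y1,0.5);h=cv2.cvtColor(o,cv2.COLOR_BGR2HSV).astype(int)
    m=cv2.morphologyEx(cond(h[...,0],h[...,1],h[...,2]).astype(np.uint8)*255,cv2.MORPH_OPEN,np.ones((3,3)))
    out=[]
    for c in cv2.findContours(m,cv2.RETR_EXTERNAL,cv2.CHAIN_APPROX_NONE)[0]:
        (cx,cy),(w,hh),a=cv2.minAreaRect(c)
        if amin<w*hh/4<amax:
            bp=cv2.boxPoints(((cx,cy),(w,hh),a)); P=np.c_[x1-bp[:,1]/2000,y1-bp[:,0]/2000]
            e=P[1]-P[0];f=P[2]-P[1];L=e if np.hypot(*e)>np.hypot(*f) else f
            ang=np.degrees(np.arctan2(L[1],L[0]))%180
            out.append((P.mean(0),ang,sorted((w/2,hh/2))))
            if pr: print(P.mean(0).round(4),'long-axis deg',ang.round(1),'size',np.round(sorted((w/2,hh/2)),1))
    return out
E
python3 - <<'E'
from h import *
v=load("w1.png")
for n,z,p in [("reader",.024,(.47,-.36)),("wood",0,(.5,-.3)),("ledge",.06,(.6,-.2)),("base",.008,(.66,-.2)),("mark",.06,(.6175,-.15)),("wood2",0,(.4,-.35)),("coreb",.15,(.62,-.02))]:
    o=project(v,[[*p,z]])[0].astype(int);print(n,o,cv2.cvtColor(v["bgr"],cv2.COLOR_BGR2HSV)[o[1],o[0]])
for S in(25,60,80):
  print(S);rects(v,.024,lambda h,s,V:(V>150)&(s<S),(.36,.52,-.43,-.30),2000,12000)
print("ledge")
for t in(200,225):rects(v,.06,lambda h,s,V:(V>t)&(s<30),(.54,.64,-.33,.15),300,20000)
print("base");rects(v,.008,lambda h,s,V:(h>85)&(h<125)&(s>25),(.54,.72,-.33,.15),300,90000)
print("basemk");rects(v,.008,lambda h,s,V:(V>215)&(s<30),(.62,.72,-.33,.15),50,400)
E
```

```text
reader [318 190] [  9  10 244]
wood [287 159] [ 12 127 181]
ledge [244  80] [106  32 183]
base [256  47] [105  39 195]
mark [213  59] [114  18 194]
wood2 [297 221] [ 13  13 240]
coreb [101  29] [106  39 192]
25
[ 0.4469 -0.3499] long-axis deg 87.2 size [92.9 96.2]
60
[ 0.4463 -0.3506] long-axis deg 87.0 size [94.9 98.8]
80
[ 0.4461 -0.3506] long-axis deg 86.9 size [ 96.  100.2]
ledge
[0.5943 0.0724] long-axis deg 95.4 size [31.7 38.3]
[0.6005 0.0019] long-axis deg 94.6 size [31.9 94.9]
[ 0.6108 -0.1152] long-axis deg 95.1 size [32.1 62.2]
[ 0.6182 -0.198 ] long-axis deg 95.1 size [32.  96.4]
[ 0.6244 -0.269 ] long-axis deg 94.4 size [31.6 39.4]
[0.5944 0.0722] long-axis deg 94.6 size [30.2 36.2]
[0.6005 0.002 ] long-axis deg 95.1 size [30.4 92.9]
[ 0.611  -0.1157] long-axis deg 95.0 size [30.7 60.1]
[ 0.6185 -0.198 ] long-axis deg 95.0 size [30.8 95.2]
[ 0.6246 -0.2691] long-axis deg 94.9 size [30.8 38.6]
base
[ 0.6477 -0.0954] long-axis deg 95.1 size [134.9 415.6]
basemk
[0.6577 0.0575] long-axis deg 4.1 size [ 7.8 30.8]
[ 0.6667 -0.0425] long-axis deg 3.9 size [ 8.7 31.8]
[ 0.6755 -0.1422] long-axis deg 3.5 size [ 7.6 31.3]
[ 0.6843 -0.2424] long-axis deg 4.4 size [ 8.7 31.8]
```

Stand yaw is about 5.05° with its origin at (0.6095,-0.0985), and core_b is near (0.608,-0.073). I'll go above it for a close check.

>>> {"op": "send_rows", "data": {"steps": [{"tx": 0.53, "ty": -0.46, "tz": 0.1, "turn": 0, "grip": 1}, {"tx": 0.53, "ty": -0.46, "tz": 0.1, "turn": 0, "grip": 1}, {"tx": 0.53, "ty": -0.46, "tz": 0.1, "turn": 0, "grip": 1}, {"tx": 0.53, "ty": -0.46, "tz": 0.1, "turn": 0, "grip": 1}, {"tx": 0.53, "ty": -0.46, "tz": 0.1, "turn": 0, "grip": 1}, {"tx": 0, "ty": 0, "tz": 0, "turn": 0, "grip": 1}]}}

```text
time: 2.55
position: [0.6064, -0.076, 0.2976]
tool_rot: [-3.108, -0.44, 0.002]
ft_force: [-0.3, 0.0, 0.2]
grip_width: 1.005
grip_force: 0.0
```

```bash
python3 - <<'E'
from h import *
v=shot("wrist","w2.png");print(ctrl.get_state()["time"],ctrl.get_state()["position"],np.degrees(np.arctan2(*T_tool(ctrl.get_state())[[1,0],0])))
a=ortho(v,.15,.5,.7,-.2,.05,.5); b=ortho(v,.05,.36,.56,-.02,.23,.5)
cv2.imwrite("pics/o2.png",cv2.resize(np.vstack([a,b]),None,fx=.75,fy=.75))
E
```

```text
2.6 [ 0.60592062 -0.0787601   0.29800831] 15.92536578744891
```

View pics/o2.png

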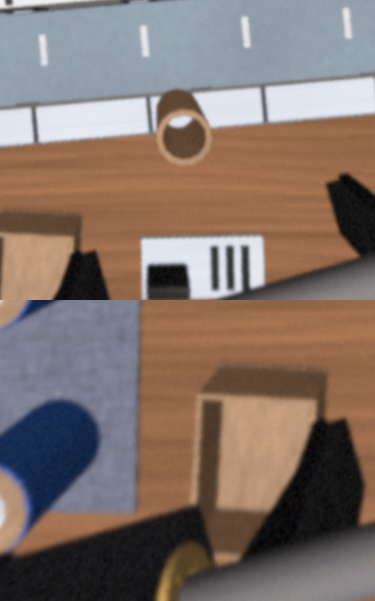

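The close view shows a cardboard ring at (182,138), not black, so core_b is at (0.608,-0.0715).

>>> {"op": "send_rows", "data": {"steps": [{"tx": 0.05, "ty": -0.07, "tz": 0.74, "turn": 0, "grip": 1}, {"tx": 0, "ty": 0, "tz": 0.74, "turn": 0, "grip": 1}, {"tx": 0, "ty": 0, "tz": 0.74, "turn": 0, "grip": 1}, {"tx": 0, "ty": 0, "tz": 0.74, "turn": 0, "grip": 1}, {"tx": 0, "ty": 0, "tz": 0, "turn": 0, "grip": 0.55}, {"tx": 0, "ty": 0, "tz": 0, "turn": 0, "grip": 0.45}, {"tx": 0, "ty": 0, "tz": 0, "turn": 0, "grip": 0.3}, {"tx": 0, "ty": 0, "tz": 0, "turn": 0, "grip": 0.3}, {"tx": 0, "ty": 0, "tz": 0, "turn": 0, "grip": 0.3}], "newtons": 8}}

```text
time: 3.72
position: [0.6083, -0.0739, 0.1222]
tool_rot: [3.111, 0.434, 0.002]
ft_force: [-0.6, -0.2, -0.1]
grip_width: 0.516
grip_force: 0.0
```

>>> {"op": "send_rows", "data": {"steps": [{"tx": 0, "ty": 0, "tz": 0, "turn": 0, "grip": 0.3}, {"tx": 0, "ty": 0, "tz": 0, "turn": 0, "grip": 0.3}, {"tx": 0, "ty": 0, "tz": 0, "turn": 0, "grip": 0.3}, {"tx": 0, "ty": 0, "tz": -0.5, "turn": 0, "grip": 0.3}, {"tx": 0, "ty": 0, "tz": -0.7, "turn": 0, "grip": 0.3}, {"tx": 0, "ty": 0, "tz": -0.6, "turn": 0, "grip": 0.3}, {"tx": -0.34, "ty": -0.48, "tz": 0, "turn": 0, "grip": 0.3}, {"tx": -0.5, "ty": -0.7, "tz": 0, "turn": 0, "grip": 0.3}, {"tx": -0.5, "ty": -0.7, "tz": 0, "turn": 0, "grip": 0.3}, {"tx": -0.4, "ty": -0.56, "tz": 0, "turn": 0, "grip": 0.3}, {"tx": -0.3, "ty": -0.43, "tz": 0, "turn": 0, "grip": 0.3}, {"tx": 0, "ty": 0, "tz": 0, "turn": 0, "grip": 0.3}]}}

```text
time: 5.22
position: [0.4416, 0.0598, 0.2293]
tool_rot: [3.109, 0.438, -0.0]
ft_force: [0.8, -0.3, -0.2]
grip_width: 0.436
grip_force: 8.0
```

>>> {"op": "send_rows", "data": {"steps": [{"tx": 0, "ty": 0, "tz": 0.65, "turn": 0, "grip": 0.3}, {"tx": 0, "ty": 0, "tz": 0.65, "turn": 0, "grip": 0.3}, {"tx": 0, "ty": 0, "tz": 0.65, "turn": 0, "grip": 0.3}, {"tx": 0, "ty": 0, "tz": 0.62, "turn": 0, "grip": 0.3}, {"tx": 0, "ty": 0, "tz": 0, "turn": 0, "grip": 0.3}, {"tx": 0, "ty": 0, "tz": 0, "turn": 0, "grip": 0.6}, {"tx": 0, "ty": 0, "tz": 0, "turn": 0, "grip": 0.7}, {"tx": 0, "ty": 0, "tz": 0, "turn": 0, "grip": 0.7}, {"tx": 0, "ty": 0, "tz": -0.8, "turn": 0, "grip": 0.7}, {"tx": 0, "ty": 0, "tz": -0.9, "turn": 0, "grip": 0.7}]}}

```text
time: 6.48
position: [0.4425, 0.0583, 0.1784]
tool_rot: [-3.111, -0.434, 0.001]
ft_force: [-0.0, 0.0, 0.1]
grip_width: 0.694
grip_force: 0.0
```

>>> {"op": "send_rows", "data": {"steps": [{"tx": 0, "ty": 0, "tz": -0.9, "turn": 0, "grip": 1}, {"tx": 0.4, "ty": -0.6, "tz": -0.5, "turn": 0, "grip": 1}, {"tx": 0.4, "ty": -0.6, "tz": -0.5, "turn": 0, "grip": 1}, {"tx": 0.4, "ty": -0.6, "tz": -0.5, "turn": 0, "grip": 1}, {"tx": 0.4, "ty": -0.6, "tz": -0.5, "turn": 0, "grip": 1}, {"tx": 0.5, "ty": -0.7, "tz": 0, "turn": 0, "grip": 1}, {"tx": 0, "ty": 0, "tz": 0, "turn": 0, "grip": 1}]}}

```text
time: 7.35
position: [0.5127, 0.2758, 0.3507]
tool_rot: [-3.106, -0.443, 0.003]
ft_force: [-0.0, -0.4, -0.4]
grip_width: 1.003
grip_force: 0.0
```

```bash
python3 - <<'E'
from h import *
v=shot("wrist","w3.png");print(ctrl.get_state()["time"],ctrl.get_state()["position"])
a=ortho(v,.086,.36,.68,.0,.46,1/1.4); cv2.imwrite("pics/o3.png",a)
E
```

```text
7.4 [0.51291285 0.2733942  0.35076645]
```

View pics/o3.png

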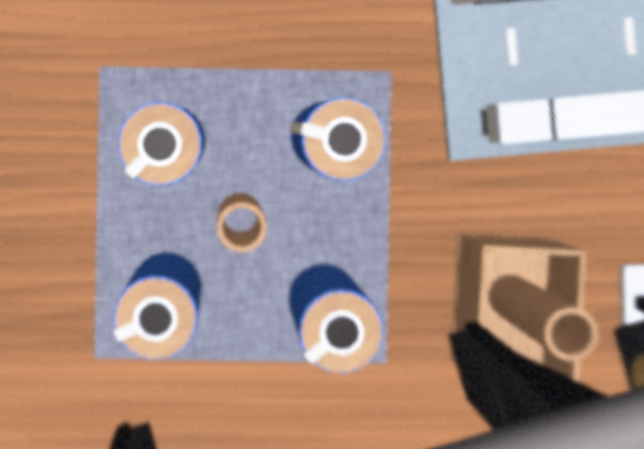

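Core_b stands in the scrap box. All four rolls are visible, with stripes on their rims, at map pixels (160,144), (345,139), (155,319) and (342,332). I'll measure centres and stripe angles.

```bash
cat >> h.py <<'E'
def rolls(v,z,box,rmin=26,rmax=33):
    x0,x1,y0,y1=box;k=2.0;o=ortho(v,z,x0,x1,y0,y1,1/k);h=cv2.cvtColor(o,cv2.COLOR_BGR2HSV).astype(int)
    tan=(h[...,0]<25)&(h[...,1]>45)&(h[...,1]<140)&(h[...,2]>170);white=(h[...,1]<40)&(h[...,2]>200)
    m=cv2.morphologyEx(((tan|white)).astype(np.uint8)*255,cv2.MORPH_OPEN,np.ones((5,5)));out=[]
    for c in cv2.findContours(m,cv2.RETR_EXTERNAL,cv2.CHAIN_APPROX_NONE)[0]:
        if not 1500<cv2.contourArea(cv2.convexHull(c))/k/k<3600: continue
        (cx,cy),r=cv2.minEnclosingCircle(c);e=cv2.fitEllipse(cv2.convexHull(c)) 
        if not rmin<r/k<rmax: continue
        ex,ey=e[0];Y,X=np.mgrid[:o.shape[0],:o.shape[1]];d=np.hypot(X-ex,Y-ey)/k
        # hole/ring
        s=white&(d>19)&(d<28);
        a=np.degrees(np.arctan2(-(X[s]-ex).mean(),-(Y[s]-ey).mean())) if s.sum()>20 else None
        out.append((x1-ey/k/1000,y1-ex/k/1000,a,s.sum(),np.array(e[1])/2/k))
    return out
E
python3 - <<'E'
from h import *
v=load("w3.png")
for r in rolls(v,.086,(.36,.68,.14,.46)): print(np.round(r[:2],4),None if r[2] is None else round(r[2],1),r[3],r[4].round(1))
E
python3 - <<'E'
from h import *
v=load("w3.png");o=ortho(v,.086,.36,.68,.0,.46,1/1.4);h=cv2.cvtColor(o,cv2.COLOR_BGR2HSV)
for p in [(185,150),(160,170),(160,144),(148,158),(160,128),(240,90),(124,144),(40,200)]: print(p,h[p[1],p[0]])
m=((h[...,1]>40)&(h[...,2]>200)&(h[...,0]<25)).astype(np.uint8)
print([ (cv2.contourArea(c)/1.96,cv2.boundingRect(c)) for c in cv2.findContours(m,0,1)[0] if cv2.contourArea(c)>300])
E
```

```text
(185, 150) [ 14  86 226]
(160, 170) [ 14  86 229]
(160, 144) [  0  15 105]
(148, 158) [120   4 251]
(160, 128) [120  11 167]
(240, 90) [118  36 179]
(124, 144) [ 14  86 228]
(40, 200) [ 12 125 196]
[(777.5510204081633, (316, 429, 149, 19)), (1234.9489795918369, (0, 384, 347, 21)), (4540.816326530612, (0, 294, 455, 91)), (1369.1326530612246, (546, 285, 75, 96)), (1322.704081632653, (117, 280, 77, 79)), (1521.6836734693877, (480, 247, 73, 112)), (892.3469387755102, (218, 203, 48, 48)), (564.030612244898, (446, 201, 198, 16)), (318.1122448979592, (0, 201, 95, 14)), (1329.0816326530612, (121, 106, 77, 77)), (1320.4081632653063, (306, 101, 77, 77)), (851.7857142857143, (0, 2, 107, 29))]
```

```bash
sed -i 's/(h\[...,1\]<140)&(h\[...,2\]>170)/(h[...,1]<105)\&(h[...,2]>200)/; s/rmin=26,rmax=33/rmin=24,rmax=33/' h.py; python3 - <<'E'
from h import *
v=load("w3.png")
for r in rolls(v,.086,(.36,.68,.14,.46)): print(np.round(r[:2],4),None if r[2] is None else round(r[2],1),r[3],r[4].round(1))
E
```

```text
[0.4415 0.2168] 123.0 422 [27.6 29.2]
[0.452  0.3509] 110.5 507 [27.2 29.3]
[0.5765 0.3471] 135.8 584 [27.1 29.3]
[0.5811 0.2151] 74.8 548 [27.  28.8]
```

```bash
cat >> h.py <<'E'
def yaw(s=None):
    T=T_tool(s or ctrl.get_state());return np.degrees(np.arctan2(T[1,0],T[0,0]))
def go(x,y,z,yw=None):
    s=ctrl.get_state();c=yaw(s);yw=c if yw is None else yw;a=np.radians(yw);d=np.array([x,y,z])-s["position"]
    print("t%.1f yaw %.1f | turn %.2f tx %.2f ty %.2f tz %.2f"%(s["time"],c,(c-yw)/8,(np.cos(a)*d[0]+np.sin(a)*d[1])/.06,(np.sin(a)*d[0]-np.cos(a)*d[1])/.06,-d[2]/.06))
E
python3 -c "
from h import *
go(.581,.2141,.2,164.8)"
```

```text
t7.4 yaw 16.1 | turn -18.59 tx -1.35 ty -0.66 tz 2.51
```

>>> {"op": "send_rows", "data": {"steps": [{"tx": 0, "ty": 0, "tz": 0, "turn": -1, "grip": 1}, {"tx": 0, "ty": 0, "tz": 0, "turn": -1, "grip": 1}, {"tx": 0, "ty": 0, "tz": 0, "turn": -1, "grip": 1}, {"tx": 0, "ty": 0, "tz": 0, "turn": -1, "grip": 1}, {"tx": 0, "ty": 0, "tz": 0, "turn": -1, "grip": 1}, {"tx": 0, "ty": 0, "tz": 0, "turn": -1, "grip": 1}, {"tx": 0, "ty": 0, "tz": 0, "turn": -1, "grip": 1}, {"tx": 0, "ty": 0, "tz": 0, "turn": -1, "grip": 1}, {"tx": 0, "ty": 0, "tz": 0, "turn": -1, "grip": 1}, {"tx": 0, "ty": 0, "tz": 0, "turn": -1, "grip": 1}, {"tx": 0, "ty": 0, "tz": 0, "turn": -1, "grip": 1}, {"tx": 0, "ty": 0, "tz": 0, "turn": -1, "grip": 1}]}}

```text
time: 8.9
position: [0.5136, 0.2696, 0.3514]
tool_rot: [1.756, 2.602, -0.003]
ft_force: [-1.0, 0.0, 0.1]
grip_width: 0.997
grip_force: 0.0
```

```bash
python3 -c "
from h import *
go(.581,.2141,.2,164.8)"
```

```text
t8.9 yaw 112.0 | turn -6.60 tx -1.33 ty -0.60 tz 2.52
```

>>> {"op": "send_rows", "data": {"steps": [{"tx": 0, "ty": 0, "tz": 0, "turn": -1, "grip": 1}, {"tx": 0, "ty": 0, "tz": 0, "turn": -1, "grip": 1}, {"tx": 0, "ty": 0, "tz": 0, "turn": -1, "grip": 1}, {"tx": 0, "ty": 0, "tz": 0, "turn": -1, "grip": 1}, {"tx": 0, "ty": 0, "tz": 0, "turn": -1, "grip": 1}, {"tx": 0, "ty": 0, "tz": 0, "turn": -1, "grip": 1}, {"tx": 0, "ty": 0, "tz": 0, "turn": -0.6, "grip": 1}, {"tx": -0.44, "ty": -0.2, "tz": 0.8, "turn": 0, "grip": 1}, {"tx": -0.44, "ty": -0.2, "tz": 0.8, "turn": 0, "grip": 1}, {"tx": -0.44, "ty": -0.2, "tz": 0.8, "turn": 0, "grip": 1}, {"tx": 0, "ty": 0, "tz": 0, "turn": 0, "grip": 1}]}}

```text
time: 10.28
position: [0.5806, 0.2096, 0.203]
tool_rot: [-0.429, -3.107, 0.01]
ft_force: [-0.4, -0.5, 0.6]
grip_width: 0.998
grip_force: 0.0
```

```bash
python3 -c "
from h import *
v=shot('wrist','w4.png')
for r in rolls(v,.086,(.36,.68,.14,.46)): print(np.round(r[:2],4),None if r[2] is None else round(r[2],1),r[3],r[4].round(1))
go(.581,.2141,.051)"
```

```text
[0.4429 0.2171] 122.0 508 [27.7 29.3]
[0.4529 0.3502] 114.2 374 [27.6 28.7]
[0.5774 0.3475] 139.5 416 [27.9 29.3]
[0.5816 0.2155] 80.1 512 [27.8 29.4]
t10.3 yaw 164.4 | turn 0.00 tx -0.01 ty 0.02 tz 2.58
```

```bash
cat >> h.py <<'E'
def rolls2(v,z,box):
    """circle fit to the tan rim without the stripe's sector; stripe angle as median over white pixels"""
    x0,x1,y0,y1=box;k=4.0;o=ortho(v,z,x0,x1,y0,y1,1/k);h=cv2.cvtColor(o,cv2.COLOR_BGR2HSV).astype(int);out=[]
    tan=((h[...,0]<25)&(h[...,1]>45)&(h[...,1]<105)&(h[...,2]>200));white=(h[...,1]<40)&(h[...,2]>190)
    Y,X=np.mgrid[:o.shape[0],:o.shape[1]]
    for r in rolls(v,z,box):
        if r[2] is None: continue
        c=np.array([(y1-r[1])*1000*k,(x1-r[0])*1000*k]);a=r[2]
        m=cv2.morphologyEx((tan&(np.hypot(X-c[0],Y-c[1])<33*k)).astype(np.uint8),cv2.MORPH_OPEN,np.ones((7,7)))
        p=max(cv2.findContours(m,0,cv2.CHAIN_APPROX_NONE)[0],key=cv2.contourArea)[:,0].astype(float)
        for _ in range(4):
            q=p-c;ang=np.degrees(np.arctan2(-q[:,0],-q[:,1]));rr=np.hypot(*q.T)/k
            g=(np.abs((ang-a+180)%360-180)>28)&(rr>24)&(rr<32)
            A=np.c_[2*p[g],np.ones(g.sum())];s=np.linalg.lstsq(A,(p[g]**2).sum(1),rcond=None)[0];c=s[:2]
            d=np.hypot(X-c[0],Y-c[1])/k;pa=np.degrees(np.arctan2(-(X-c[0]),-(Y-c[1])))
            w=white&(d>17)&(d<28)&(np.abs((pa-a+180)%360-180)<30)
            off=(pa[w]-a+180)%360-180;a=a+(np.percentile(off,5)+np.percentile(off,95))/2
        out.append((x1-c[1]/k/1000,y1-c[0]/k/1000,a,np.sqrt(s[2]+c@c)/k,np.percentile(off,95)-np.percentile(off,5)))
    return out
E
python3 -c "
from h import *
for f in ('w3.png','w4.png'):
  for r in rolls2(load(f),.086,(.36,.68,.14,.46)): print(np.round(r,4))
go(.581,.2141,.051)
v=load('w4.png');cv2.imwrite('pics/o4.png',ortho(v,.086,.54,.62,.17,.26,.2))"
```

```text
[  0.4421   0.2163 125.0431  27.5685  30.1256]
[  0.4526   0.3494 113.3245  27.2004  28.2422]
[  0.5775   0.3462 133.9325  27.0635  26.9144]
[ 0.581   0.2143 74.5049 27.1082 29.1871]
[  0.4433   0.2163 128.1152  27.5203  23.8288]
[  0.4531   0.3497 113.5309  27.6175  21.7111]
[  0.5779   0.3468 135.3774  27.6967  25.0205]
[ 0.5815  0.2145 75.2787 27.507  26.3983]
t10.3 yaw 164.4 | turn 0.00 tx -0.01 ty 0.02 tz 2.58
```

View pics/o4.png

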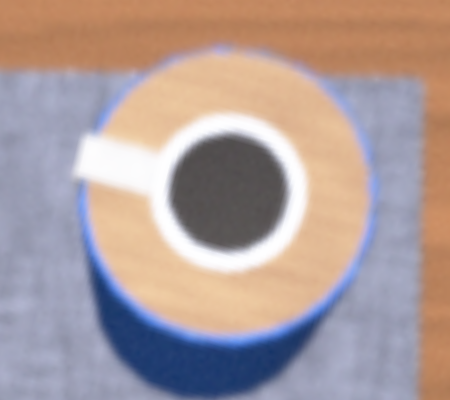

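The close crop shows the stripe tip at (95,157) and the roll centre at (228,192), so the angle is about 75.3°. Now I'll pick this roll.

>>> {"op": "send_rows", "data": {"steps": [{"tx": 0, "ty": 0, "tz": 0.7, "turn": 0, "grip": 1}, {"tx": 0, "ty": 0, "tz": 0.7, "turn": 0, "grip": 1}, {"tx": 0, "ty": 0, "tz": 0.7, "turn": 0, "grip": 1}, {"tx": 0, "ty": 0, "tz": 0.45, "turn": 0, "grip": 1}, {"tx": 0, "ty": 0, "tz": 0, "turn": 0, "grip": 0.75}, {"tx": 0, "ty": 0, "tz": 0, "turn": 0, "grip": 0.5}, {"tx": 0, "ty": 0, "tz": 0, "turn": 0, "grip": 0.5}, {"tx": 0, "ty": 0, "tz": 0, "turn": 0, "grip": 0.5}, {"tx": 0, "ty": 0, "tz": 0, "turn": 0, "grip": 0.5}], "newtons": 20}}

```text
time: 11.45
position: [0.5811, 0.2159, 0.0559]
tool_rot: [0.42, 3.111, -0.001]
ft_force: [-0.6, -0.8, 7.2]
grip_width: 0.687
grip_force: 20.0
```

```bash
python3 -c "
from h import *
s=ctrl.get_state();print(s['grip_width'],s['grip_force'],s['position'])
go(.6227,-.2479,.225,yaw()+5.05-75.3)"
```

```text
0.6868132447158 19.999937717802823 [0.5811428  0.21585351 0.05588373]
t11.4 yaw 164.6 | turn 8.78 tx -7.76 ty 0.10 tz -2.82
```

>>> {"op": "send_rows", "data": {"steps": [{"tx": 0, "ty": 0, "tz": -0.4, "turn": 0, "grip": 0.5}, {"tx": 0, "ty": 0, "tz": -0.8, "turn": 0, "grip": 0.5}, {"tx": 0, "ty": 0, "tz": -0.8, "turn": 0, "grip": 0.5}, {"tx": 0, "ty": 0, "tz": -0.8, "turn": 1, "grip": 0.5}, {"tx": 0, "ty": 0, "tz": 0, "turn": 1, "grip": 0.5}, {"tx": 0, "ty": 0, "tz": 0, "turn": 1, "grip": 0.5}, {"tx": 0, "ty": 0, "tz": 0, "turn": 1, "grip": 0.5}, {"tx": 0, "ty": 0, "tz": 0, "turn": 1, "grip": 0.5}, {"tx": 0, "ty": 0, "tz": 0, "turn": 1, "grip": 0.5}, {"tx": 0, "ty": 0, "tz": 0, "turn": 1, "grip": 0.5}, {"tx": 0, "ty": 0, "tz": 0, "turn": 1, "grip": 0.5}, {"tx": 0, "ty": 0, "tz": 0, "turn": 0.78, "grip": 0.5}]}}

```text
time: 12.95
position: [0.5798, 0.2167, 0.2233]
tool_rot: [-2.137, -2.302, -0.001]
ft_force: [0.5, -0.3, -3.0]
grip_width: 0.683
grip_force: 20.0
```

>>> {"op": "send_rows", "data": {"steps": [{"tx": -0.4, "ty": 0, "tz": 0, "turn": 0, "grip": 0.5}, {"tx": -0.8, "ty": 0, "tz": 0, "turn": 0, "grip": 0.5}, {"tx": -0.8, "ty": 0, "tz": 0, "turn": 0, "grip": 0.5}, {"tx": -0.8, "ty": 0, "tz": 0, "turn": 0, "grip": 0.5}, {"tx": -0.8, "ty": 0, "tz": 0, "turn": 0, "grip": 0.5}, {"tx": -0.8, "ty": 0, "tz": 0, "turn": 0, "grip": 0.5}, {"tx": -0.8, "ty": 0, "tz": 0, "turn": 0, "grip": 0.5}, {"tx": -0.8, "ty": 0.1, "tz": 0, "turn": 0, "grip": 0.5}, {"tx": -0.8, "ty": 0, "tz": 0, "turn": 0, "grip": 0.5}, {"tx": -0.6, "ty": 0, "tz": 0, "turn": 0, "grip": 0.5}, {"tx": -0.3, "ty": 0, "tz": 0, "turn": 0, "grip": 0.5}, {"tx": 0, "ty": 0, "tz": 0, "turn": 0, "grip": 0.5}]}}

```text
time: 14.45
position: [0.6218, -0.2446, 0.2223]
tool_rot: [-2.136, -2.304, -0.001]
ft_force: [0.0, 0.5, -3.3]
grip_width: 0.684
grip_force: 20.0
```

```bash
python3 - <<'E'
from h import *
s=ctrl.get_state();print(s['grip_width'],s['grip_force'],s['position'],s['ft_force'])
v=shot('wrist','w5.png')
for r in rolls2(v,s['position'][2]+.0301,(s['position'][0]-.06,s['position'][0]+.06,s['position'][1]-.06,s['position'][1]+.06)): print(np.round(r,4))
print("ledge");rects(v,.06,lambda h,s,V:(V>200)&(s<30),(.54,.66,-.36,.12),100,20000)
print("basemk");rects(v,.008,lambda h,s,V:(V>205)&(s<30),(.62,.72,-.33,.15),50,400)
go(.6227,-.2479,.110,94.6)
E
```

```text
0.683991723186493 19.99978930922225 [ 0.62177833 -0.24463794  0.22233937] [ 0.01381776  0.5028995  -3.27463565]
ledge
[ 0.6092 -0.0982] long-axis deg 94.9 size [31.3 95.4]
[ 0.618  -0.1978] long-axis deg 95.1 size [31.3 95.6]
[ 0.6292 -0.3517] long-axis deg 2.8 size [13.7 57.2]
basemk
[ 0.6665 -0.0423] long-axis deg 3.6 size [ 6.5 30.3]
[ 0.6756 -0.1425] long-axis deg 5.9 size [ 7.  30.3]
[ 0.6845 -0.2424] long-axis deg 5.0 size [ 7.3 30.3]
t14.5 yaw 94.5 | turn -0.01 tx -0.09 ty 0.00 tz 1.87
```

>>> {"op": "send_rows", "data": {"steps": [{"tx": -0.05, "ty": 0, "tz": 0.5, "turn": 0, "grip": 0.5}, {"tx": 0, "ty": 0, "tz": 0.6, "turn": 0, "grip": 0.5}, {"tx": 0, "ty": 0, "tz": 0.5, "turn": 0, "grip": 0.5}, {"tx": 0, "ty": 0, "tz": 0.2, "turn": 0, "grip": 0.5}, {"tx": 0, "ty": 0, "tz": 0, "turn": 0, "grip": 0.5}, {"tx": 0, "ty": 0, "tz": 0, "turn": 0, "grip": 0.5}]}}

```text
time: 15.25
position: [0.6233, -0.2467, 0.1159]
tool_rot: [2.132, 2.305, 0.002]
ft_force: [-0.1, 0.2, -2.1]
grip_width: 0.686
grip_force: 20.0
```

```bash
python3 - <<'E'
from h import *
s=ctrl.get_state();print(s['position'],s['ft_force'])
go(.6223,-.2476,.110,94.8)
E
```

```text
[ 0.62330307 -0.24666565  0.11594317] [-0.14048153  0.23588547 -2.08287362]
t15.2 yaw 94.5 | turn -0.04 tx -0.01 ty -0.02 tz 0.10
```

>>> {"op": "send_rows", "data": {"steps": [{"tx": -0.01, "ty": -0.01, "tz": 0.06, "turn": 0, "grip": 0.5}, {"tx": 0, "ty": 0, "tz": 0, "turn": 0, "grip": 0.5}, {"tx": 0, "ty": 0, "tz": 0.02, "turn": 0, "grip": 0.5}, {"tx": 0, "ty": 0, "tz": 0, "turn": 0, "grip": 0.5}, {"tx": 0, "ty": 0, "tz": 0, "turn": 0, "grip": 0.5}]}}

```text
time: 15.88
position: [0.6218, -0.2479, 0.1099]
tool_rot: [2.134, 2.305, -0.0]
ft_force: [-2.0, -0.2, 2.9]
grip_width: 0.685
grip_force: 20.0
```

>>> {"op": "send_rows", "data": {"steps": [{"tx": 0, "ty": 0, "tz": 0, "turn": 0, "grip": 0.72}, {"tx": 0, "ty": 0, "tz": 0, "turn": 0, "grip": 0.8}, {"tx": 0, "ty": 0, "tz": 0, "turn": 0, "grip": 0.95}, {"tx": 0, "ty": 0, "tz": 0, "turn": 0, "grip": 1}, {"tx": 0, "ty": 0, "tz": 0, "turn": 0, "grip": 1}, {"tx": 0, "ty": 0, "tz": -0.3, "turn": 0, "grip": 1}, {"tx": 0, "ty": 0, "tz": -0.7, "turn": 0, "grip": 1}, {"tx": 0, "ty": 0, "tz": -0.9, "turn": 0, "grip": 1}, {"tx": 0.5, "ty": 0, "tz": -0.8, "turn": 0, "grip": 1}, {"tx": 0, "ty": 0, "tz": 0, "turn": 0, "grip": 1}]}}

```text
time: 17.12
position: [0.6222, -0.2139, 0.2784]
tool_rot: [2.123, 2.305, 0.008]
ft_force: [0.3, 0.3, -0.9]
grip_width: 0.999
grip_force: 0.0
```

```bash
cat >> h.py <<'E'
O=np.array([.6092,-.0982]);A5=np.radians(5.05);EX=np.array([np.cos(A5),np.sin(A5)]);EY=np.array([-EX[1],EX[0]])
def chk(fn):
    v=shot('wrist',fn)
    for r in rolls2(v,.14,(.54,.70,-.33,.12)):
        d=np.array(r[:2])-O;print("roll at stand x %.1f y %.1f mm, stripe err %.1f deg"%(d@EX*1e3,d@EY*1e3,r[2]-5.05),np.round(r[3:],1))
    return v
E
python3 - <<'E'
from h import *
v=chk('w6.png')
go(.5775,.3465,.225,94.8+134.7-5)
cv2.imwrite('pics/o6.png',ortho(v,.14,.54,.78,-.33,.0,.6))
E
```

```text
roll at stand x 18.0 y -127.7 mm, stripe err -51.0 deg [ 4.4 18.9]
t17.2 yaw 94.6 | turn -16.24 tx -6.06 ty 7.19 tz 0.84
```

View pics/o6.png

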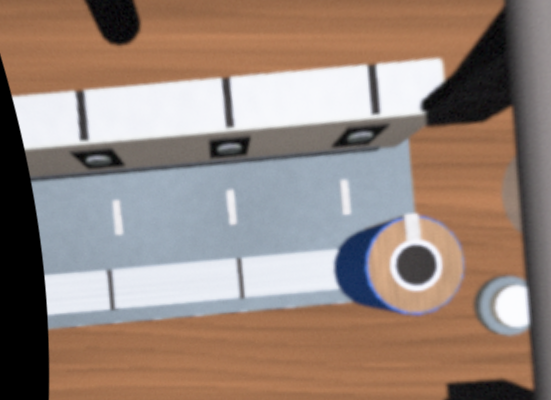

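The roll stands at mark 0, centred at map (416,264), with its stripe toward the scan bar at about 5°. Next is the roll at (0.5775,0.3465).

>>> {"op": "send_rows", "data": {"steps": [{"tx": 0, "ty": 0, "tz": 0, "turn": -1, "grip": 1}, {"tx": 0, "ty": 0, "tz": 0, "turn": -1, "grip": 1}, {"tx": 0, "ty": 0, "tz": 0, "turn": -1, "grip": 1}, {"tx": 0, "ty": 0, "tz": 0, "turn": -1, "grip": 1}, {"tx": 0, "ty": 0, "tz": 0, "turn": -1, "grip": 1}, {"tx": 0, "ty": 0, "tz": 0, "turn": -1, "grip": 1}, {"tx": 0, "ty": 0, "tz": 0, "turn": -1, "grip": 1}, {"tx": 0, "ty": 0, "tz": 0, "turn": -1, "grip": 1}, {"tx": 0, "ty": 0, "tz": 0, "turn": -1, "grip": 1}, {"tx": 0, "ty": 0, "tz": 0, "turn": -1, "grip": 1}, {"tx": 0, "ty": 0, "tz": 0, "turn": -1, "grip": 1}, {"tx": 0, "ty": 0, "tz": 0, "turn": -1, "grip": 1}]}}

```text
time: 18.68
position: [0.6185, -0.2191, 0.27]
tool_rot: [0.291, -3.126, -0.0]
ft_force: [0.2, 0.5, 0.3]
grip_width: 0.999
grip_force: 0.0
```

>>> {"op": "send_rows", "data": {"steps": [{"tx": 0, "ty": 0, "tz": 0, "turn": -1, "grip": 1}, {"tx": 0, "ty": 0, "tz": 0, "turn": -1, "grip": 1}, {"tx": 0, "ty": 0, "tz": 0, "turn": -1, "grip": 1}, {"tx": 0, "ty": 0, "tz": 0, "turn": -1, "grip": 1}, {"tx": 0, "ty": 0, "tz": 0, "turn": -0.24, "grip": 1}, {"tx": -0.6, "ty": 0.71, "tz": 0, "turn": 0, "grip": 1}, {"tx": -0.6, "ty": 0.71, "tz": 0, "turn": 0, "grip": 1}, {"tx": -0.6, "ty": 0.71, "tz": 0, "turn": 0, "grip": 1}, {"tx": -0.6, "ty": 0.71, "tz": 0, "turn": 0, "grip": 1}, {"tx": -0.6, "ty": 0.71, "tz": 0, "turn": 0, "grip": 1}, {"tx": -0.6, "ty": 0.71, "tz": 0, "turn": 0, "grip": 1}, {"tx": -0.6, "ty": 0.71, "tz": 0, "turn": 0, "grip": 1}]}}

```text
time: 20.18
position: [0.5909, 0.1723, 0.2709]
tool_rot: [1.181, -2.91, 0.001]
ft_force: [0.3, 0.2, 0.2]
grip_width: 0.997
grip_force: 0.0
```

>>> {"op": "send_rows", "data": {"steps": [{"tx": -0.6, "ty": 0.71, "tz": 0.2, "turn": 0, "grip": 1}, {"tx": -0.6, "ty": 0.71, "tz": 0.3, "turn": 0, "grip": 1}, {"tx": -0.6, "ty": 0.71, "tz": 0.3, "turn": 0, "grip": 1}, {"tx": 0, "ty": 0, "tz": 0, "turn": 0, "grip": 1}, {"tx": 0, "ty": 0, "tz": 0, "turn": 0, "grip": 1}]}}

```text
time: 20.8
position: [0.5792, 0.3378, 0.2228]
tool_rot: [1.184, -2.909, 0.002]
ft_force: [0.5, 0.0, 0.7]
grip_width: 0.997
grip_force: 0.0
```

```bash
sed -i 's/h\[...,1\]>45/h[...,1]>40/g; s/white=(h\[...,1\]<40)/white=(h[...,1]<35)/g' h.py; python3 - <<'E'
from h import *
v=shot('wrist','w7.png')
for r in rolls2(v,.086,(.36,.68,.14,.46)): print(np.round(r,4))
go(.5775,.3465,.056)
v=load('w6.png');o=ortho(v,.14,.54,.78,-.33,.0,.6);print([cv2.cvtColor(o,cv2.COLOR_BGR2HSV)[r,c].tolist() for c,r in((445,264),(416,300),(412,230),(385,280),(300,360))])
E
```

```text
[  0.4439   0.2166 129.2531  26.9742  22.7463]
[  0.453    0.3495 114.2336  27.524   22.5076]
[  0.5778   0.3463 134.3396  27.4556  22.9651]
t20.9 yaw -135.8 | turn 0.00 tx -0.08 ty 0.14 tz 2.79
[[13, 89, 198], [14, 89, 194], [120, 3, 241], [13, 92, 211], [12, 130, 159]]
```

>>> {"op": "send_rows", "data": {"steps": [{"tx": -0.08, "ty": 0.14, "tz": 0.7, "turn": 0, "grip": 1}, {"tx": 0, "ty": 0, "tz": 0.8, "turn": 0, "grip": 1}, {"tx": 0, "ty": 0, "tz": 0.8, "turn": 0, "grip": 1}, {"tx": 0, "ty": 0, "tz": 0.48, "turn": 0, "grip": 1}, {"tx": 0, "ty": 0, "tz": 0, "turn": 0, "grip": 0.75}, {"tx": 0, "ty": 0, "tz": 0, "turn": 0, "grip": 0.5}, {"tx": 0, "ty": 0, "tz": 0, "turn": 0, "grip": 0.5}, {"tx": 0, "ty": 0, "tz": 0, "turn": 0, "grip": 0.5}, {"tx": 0, "ty": 0, "tz": 0, "turn": 0, "grip": 0.5}, {"tx": 0, "ty": 0, "tz": 0, "turn": 0, "grip": 0.5}], "newtons": 20}}

```text
time: 22.1
position: [0.578, 0.3477, 0.0585]
tool_rot: [-1.183, 2.907, -0.002]
ft_force: [0.8, -2.4, 5.9]
grip_width: 0.683
grip_force: 20.0
```

```bash
sed -i 's/(h\[...,2\]>200)/(h[...,2]>170)/' h.py; python3 - <<'E'
from h import *
s=ctrl.get_state();print(s['position'],s['grip_force'],s['ft_force'])
x,y=O-.05*EY;print(x,y);go(x,y,.225,yaw()+5.05-134.5)
E
```

```text
[0.57802536 0.34768832 0.05845443] 19.999181726016104 [ 0.76627404 -2.36270335  5.86318899]
0.6136012526662251 -0.14800591305224758
t22.1 yaw -135.7 | turn 16.18 tx -8.28 ty -0.11 tz -2.78
```

>>> {"op": "send_rows", "data": {"steps": [{"tx": 0, "ty": 0, "tz": -0.4, "turn": 0, "grip": 0.5}, {"tx": 0, "ty": 0, "tz": -0.8, "turn": 0, "grip": 0.5}, {"tx": 0, "ty": 0, "tz": -0.8, "turn": 0, "grip": 0.5}, {"tx": 0, "ty": 0, "tz": -0.78, "turn": 1, "grip": 0.5}, {"tx": 0, "ty": 0, "tz": 0, "turn": 1, "grip": 0.5}, {"tx": 0, "ty": 0, "tz": 0, "turn": 1, "grip": 0.5}, {"tx": 0, "ty": 0, "tz": 0, "turn": 1, "grip": 0.5}, {"tx": 0, "ty": 0, "tz": 0, "turn": 1, "grip": 0.5}, {"tx": 0, "ty": 0, "tz": 0, "turn": 1, "grip": 0.5}, {"tx": 0, "ty": 0, "tz": 0, "turn": 1, "grip": 0.5}, {"tx": 0, "ty": 0, "tz": 0, "turn": 1, "grip": 0.5}, {"tx": 0, "ty": 0, "tz": 0, "turn": 1, "grip": 0.5}]}}

```text
time: 23.6
position: [0.5755, 0.3484, 0.224]
tool_rot: [-0.755, -3.048, -0.0]
ft_force: [-0.6, -0.4, -2.7]
grip_width: 0.68
grip_force: 20.0
```

>>> {"op": "send_rows", "data": {"steps": [{"tx": 0, "ty": 0, "tz": 0, "turn": 1, "grip": 0.5}, {"tx": 0, "ty": 0, "tz": 0, "turn": 1, "grip": 0.5}, {"tx": 0, "ty": 0, "tz": 0, "turn": 1, "grip": 0.5}, {"tx": 0, "ty": 0, "tz": 0, "turn": 1, "grip": 0.5}, {"tx": 0, "ty": 0, "tz": 0, "turn": 1, "grip": 0.5}, {"tx": 0, "ty": 0, "tz": 0, "turn": 1, "grip": 0.5}, {"tx": 0, "ty": 0, "tz": 0, "turn": 1, "grip": 0.5}, {"tx": -0.2, "ty": 0, "tz": 0, "turn": 0.18, "grip": 0.5}, {"tx": -0.6, "ty": 0, "tz": 0, "turn": 0, "grip": 0.5}, {"tx": -0.8, "ty": 0, "tz": 0, "turn": 0, "grip": 0.5}, {"tx": -0.8, "ty": 0, "tz": 0, "turn": 0, "grip": 0.5}, {"tx": -0.8, "ty": 0, "tz": 0, "turn": 0, "grip": 0.5}]}}

```text
time: 25.1
position: [0.5928, 0.1544, 0.2236]
tool_rot: [2.122, 2.317, -0.001]
ft_force: [0.2, -0.6, -3.6]
grip_width: 0.686
grip_force: 20.0
```

>>> {"op": "send_rows", "data": {"steps": [{"tx": -0.8, "ty": 0, "tz": 0, "turn": 0, "grip": 0.5}, {"tx": -0.8, "ty": -0.1, "tz": 0, "turn": 0, "grip": 0.5}, {"tx": -0.8, "ty": 0, "tz": 0, "turn": 0, "grip": 0.5}, {"tx": -0.8, "ty": 0, "tz": 0, "turn": 0, "grip": 0.5}, {"tx": -0.8, "ty": 0, "tz": 0, "turn": 0, "grip": 0.5}, {"tx": -0.6, "ty": 0, "tz": 0, "turn": 0, "grip": 0.5}, {"tx": -0.4, "ty": 0, "tz": 0, "turn": 0, "grip": 0.5}, {"tx": 0, "ty": 0, "tz": 0, "turn": 0, "grip": 0.5}, {"tx": 0, "ty": 0, "tz": 0, "turn": 0, "grip": 0.5}]}}

```text
time: 26.22
position: [0.613, -0.1407, 0.2235]
tool_rot: [-2.12, -2.317, -0.002]
ft_force: [0.2, 0.8, -3.5]
grip_width: 0.685
grip_force: 20.0
```

```bash
python3 - <<'E'
from h import *
s=ctrl.get_state();print(s['position'],s['grip_force'],s['ft_force'])
x,y=O-.05*EY;go(x,y,.118,94.8)
E
```

```text
[ 0.61297311 -0.1406815   0.22348423] 19.998126660939306 [ 0.16511737  0.75207293 -3.52200655]
t26.2 yaw 95.1 | turn 0.03 tx -0.12 ty 0.00 tz 1.76
```

>>> {"op": "send_rows", "data": {"steps": [{"tx": -0.12, "ty": 0, "tz": 0.5, "turn": 0.03, "grip": 0.5}, {"tx": 0, "ty": 0, "tz": 0.6, "turn": 0, "grip": 0.5}, {"tx": 0, "ty": 0, "tz": 0.46, "turn": 0, "grip": 0.5}, {"tx": 0, "ty": 0, "tz": 0.2, "turn": 0, "grip": 0.5}, {"tx": 0, "ty": 0, "tz": 0, "turn": 0, "grip": 0.5}, {"tx": 0, "ty": 0, "tz": 0.05, "turn": 0, "grip": 0.5}, {"tx": 0, "ty": 0, "tz": 0, "turn": 0, "grip": 0.5}, {"tx": 0, "ty": 0, "tz": 0, "turn": 0, "grip": 0.5}]}}

```text
time: 27.22
position: [0.6139, -0.1503, 0.1155]
tool_rot: [2.129, 2.309, 0.001]
ft_force: [-0.3, -1.1, -3.9]
grip_width: 0.677
grip_force: 20.0
```

>>> {"op": "send_rows", "data": {"steps": [{"tx": 0.01, "ty": 0, "tz": 0.03, "turn": 0, "grip": 0.5}, {"tx": 0, "ty": 0, "tz": 0, "turn": 0, "grip": 0.5}, {"tx": 0, "ty": 0, "tz": 0.02, "turn": 0, "grip": 0.5}, {"tx": 0, "ty": 0, "tz": 0, "turn": 0, "grip": 0.5}, {"tx": 0, "ty": 0, "tz": 0, "turn": 0, "grip": 0.5}]}}

```text
time: 27.85
position: [0.6136, -0.1494, 0.1125]
tool_rot: [2.129, 2.31, -0.0]
ft_force: [-2.3, 0.6, 4.5]
grip_width: 0.687
grip_force: 20.0
```

>>> {"op": "send_rows", "data": {"steps": [{"tx": 0, "ty": 0, "tz": 0, "turn": 0, "grip": 0.72}, {"tx": 0, "ty": 0, "tz": 0, "turn": 0, "grip": 0.8}, {"tx": 0, "ty": 0, "tz": 0, "turn": 0, "grip": 0.95}, {"tx": 0, "ty": 0, "tz": 0, "turn": 0, "grip": 1}, {"tx": 0, "ty": 0, "tz": 0, "turn": 0, "grip": 1}, {"tx": 0, "ty": 0, "tz": -0.3, "turn": 0, "grip": 1}, {"tx": 0, "ty": 0, "tz": -0.7, "turn": 0, "grip": 1}, {"tx": 0, "ty": 0, "tz": -0.9, "turn": 0, "grip": 1}, {"tx": 0, "ty": 0, "tz": -0.8, "turn": 0, "grip": 1}, {"tx": 0, "ty": 0, "tz": 0, "turn": 0, "grip": 1}, {"tx": 0, "ty": 0, "tz": 0, "turn": 0, "grip": 1}]}}

```text
time: 29.22
position: [0.6134, -0.1495, 0.2742]
tool_rot: [2.129, 2.31, -0.0]
ft_force: [-0.6, 0.6, -1.1]
grip_width: 0.998
grip_force: 0.0
```

```bash
python3 - <<'E'
from h import *
v=chk('w8.png')
go(.4530,.3495,.225,94.8+113.8-5)
E
```

```text
roll at stand x -0.7 y -51.0 mm, stripe err -0.3 deg [27.5 19.7]
t29.3 yaw 94.7 | turn -13.62 tx -0.89 ty 8.69 tz 0.80
```

>>> {"op": "send_rows", "data": {"steps": [{"tx": 0, "ty": 0, "tz": 0, "turn": -1, "grip": 1}, {"tx": 0, "ty": 0, "tz": 0, "turn": -1, "grip": 1}, {"tx": 0, "ty": 0, "tz": 0, "turn": -1, "grip": 1}, {"tx": 0, "ty": 0, "tz": 0, "turn": -1, "grip": 1}, {"tx": 0, "ty": 0, "tz": 0, "turn": -1, "grip": 1}, {"tx": 0, "ty": 0, "tz": 0, "turn": -1, "grip": 1}, {"tx": 0, "ty": 0, "tz": 0, "turn": -1, "grip": 1}, {"tx": 0, "ty": 0, "tz": 0, "turn": -1, "grip": 1}, {"tx": 0, "ty": 0, "tz": 0, "turn": -1, "grip": 1}, {"tx": 0, "ty": 0, "tz": 0, "turn": -1, "grip": 1}, {"tx": 0, "ty": 0, "tz": 0, "turn": -1, "grip": 1}, {"tx": 0, "ty": 0, "tz": 0, "turn": -1, "grip": 1}]}}

```text
time: 30.78
position: [0.6127, -0.1495, 0.272]
tool_rot: [0.299, -3.124, -0.002]
ft_force: [0.6, 0.3, 1.0]
grip_width: 0.998
grip_force: 0.0
```

>>> {"op": "send_rows", "data": {"steps": [{"tx": 0, "ty": 0, "tz": 0, "turn": -1, "grip": 1}, {"tx": 0, "ty": 0, "tz": 0, "turn": -0.62, "grip": 1}, {"tx": -0.08, "ty": 0.8, "tz": 0, "turn": 0, "grip": 1}, {"tx": -0.08, "ty": 0.8, "tz": 0, "turn": 0, "grip": 1}, {"tx": -0.08, "ty": 0.8, "tz": 0, "turn": 0, "grip": 1}, {"tx": -0.08, "ty": 0.8, "tz": 0, "turn": 0, "grip": 1}, {"tx": -0.08, "ty": 0.8, "tz": 0, "turn": 0, "grip": 1}, {"tx": -0.08, "ty": 0.8, "tz": 0, "turn": 0, "grip": 1}, {"tx": -0.08, "ty": 0.8, "tz": 0, "turn": 0, "grip": 1}, {"tx": -0.08, "ty": 0.8, "tz": 0, "turn": 0, "grip": 1}, {"tx": -0.08, "ty": 0.8, "tz": 0, "turn": 0, "grip": 1}, {"tx": -0.08, "ty": 0.8, "tz": 0, "turn": 0, "grip": 1}]}}

```text
time: 32.28
position: [0.4641, 0.3101, 0.2724]
tool_rot: [0.642, -3.073, 0.002]
ft_force: [0.9, 0.4, -0.5]
grip_width: 0.995
grip_force: 0.0
```

>>> {"op": "send_rows", "data": {"steps": [{"tx": -0.09, "ty": 0.69, "tz": 0.4, "turn": 0, "grip": 1}, {"tx": 0, "ty": 0, "tz": 0.4, "turn": 0, "grip": 1}, {"tx": 0, "ty": 0, "tz": 0, "turn": 0, "grip": 1}, {"tx": 0, "ty": 0, "tz": 0, "turn": 0, "grip": 1}]}}

```text
time: 32.78
position: [0.454, 0.3489, 0.2258]
tool_rot: [0.641, -3.075, 0.0]
ft_force: [0.1, 0.0, 0.3]
grip_width: 1.0
grip_force: 0.0
```

```bash
python3 - <<'E'
from h import *
v=shot('wrist','w9.png')
for r in rolls2(v,.086,(.36,.68,.14,.46)): print(np.round(r,4))
go(.4530,.3495,.056)
E
```

```text
[  0.4438   0.2156 127.7363  27.6529  20.9425]
[  0.4534   0.3493 113.6043  27.4542  24.2536]
t32.8 yaw -156.5 | turn 0.00 tx 0.02 ty 0.01 tz 2.84
```

>>> {"op": "send_rows", "data": {"steps": [{"tx": 0.02, "ty": 0.01, "tz": 0.7, "turn": 0, "grip": 1}, {"tx": 0, "ty": 0, "tz": 0.8, "turn": 0, "grip": 1}, {"tx": 0, "ty": 0, "tz": 0.8, "turn": 0, "grip": 1}, {"tx": 0, "ty": 0, "tz": 0.5, "turn": 0, "grip": 1}, {"tx": 0, "ty": 0, "tz": 0, "turn": 0, "grip": 0.75}, {"tx": 0, "ty": 0, "tz": 0, "turn": 0, "grip": 0.5}, {"tx": 0, "ty": 0, "tz": 0, "turn": 0, "grip": 0.5}, {"tx": 0, "ty": 0, "tz": 0, "turn": 0, "grip": 0.5}, {"tx": 0, "ty": 0, "tz": 0, "turn": 0, "grip": 0.5}, {"tx": 0, "ty": 0, "tz": 0, "turn": 0, "grip": 0.5}], "newtons": 20}}

```text
time: 34.08
position: [0.4533, 0.35, 0.0594]
tool_rot: [-0.642, 3.073, -0.0]
ft_force: [-0.6, -2.2, 7.4]
grip_width: 0.685
grip_force: 20.0
```

```bash
python3 - <<'E'
from h import *
s=ctrl.get_state();print(s['position'],s['grip_force'],s['ft_force'])
x,y=O+.05*EY;print(x,y);go(x,y,.225,yaw()+5.05-113.7)
E
```

```text
[0.4533349  0.35001537 0.05937507] 19.99994270503521 [-0.64430799 -2.24753658  7.42533282]
0.6047987473337748 -0.048394086947752414
t34.1 yaw -156.4 | turn 13.58 tx -6.83 ty 1.94 tz -2.76
```

>>> {"op": "send_rows", "data": {"steps": [{"tx": 0, "ty": 0, "tz": -0.4, "turn": 0, "grip": 0.5}, {"tx": 0, "ty": 0, "tz": -0.8, "turn": 0, "grip": 0.5}, {"tx": 0, "ty": 0, "tz": -0.8, "turn": 0, "grip": 0.5}, {"tx": 0, "ty": 0, "tz": -0.76, "turn": 1, "grip": 0.5}, {"tx": 0, "ty": 0, "tz": 0, "turn": 1, "grip": 0.5}, {"tx": 0, "ty": 0, "tz": 0, "turn": 1, "grip": 0.5}, {"tx": 0, "ty": 0, "tz": 0, "turn": 1, "grip": 0.5}, {"tx": 0, "ty": 0, "tz": 0, "turn": 1, "grip": 0.5}, {"tx": 0, "ty": 0, "tz": 0, "turn": 1, "grip": 0.5}, {"tx": 0, "ty": 0, "tz": 0, "turn": 1, "grip": 0.5}, {"tx": 0, "ty": 0, "tz": 0, "turn": 1, "grip": 0.5}, {"tx": 0, "ty": 0, "tz": 0, "turn": 1, "grip": 0.5}]}}

```text
time: 35.58
position: [0.4516, 0.3495, 0.2229]
tool_rot: [-1.293, -2.863, 0.001]
ft_force: [-0.7, 0.5, -2.4]
grip_width: 0.685
grip_force: 20.0
```

>>> {"op": "send_rows", "data": {"steps": [{"tx": 0, "ty": 0, "tz": 0, "turn": 1, "grip": 0.5}, {"tx": 0, "ty": 0, "tz": 0, "turn": 1, "grip": 0.5}, {"tx": 0, "ty": 0, "tz": 0, "turn": 1, "grip": 0.5}, {"tx": 0, "ty": 0, "tz": 0, "turn": 1, "grip": 0.5}, {"tx": 0, "ty": 0, "tz": 0, "turn": 0.58, "grip": 0.5}, {"tx": -0.4, "ty": 0.11, "tz": 0, "turn": 0, "grip": 0.5}, {"tx": -0.7, "ty": 0.2, "tz": 0, "turn": 0, "grip": 0.5}, {"tx": -0.7, "ty": 0.2, "tz": 0, "turn": 0, "grip": 0.5}, {"tx": -0.7, "ty": 0.2, "tz": 0, "turn": 0, "grip": 0.5}, {"tx": -0.7, "ty": 0.2, "tz": 0, "turn": 0, "grip": 0.5}, {"tx": -0.7, "ty": 0.2, "tz": 0, "turn": 0, "grip": 0.5}, {"tx": -0.7, "ty": 0.2, "tz": 0, "turn": 0, "grip": 0.5}]}}

```text
time: 37.08
position: [0.5543, 0.0804, 0.2231]
tool_rot: [-2.122, -2.316, 0.001]
ft_force: [-0.0, 0.4, -2.2]
grip_width: 0.686
grip_force: 20.0
```

>>> {"op": "send_rows", "data": {"steps": [{"tx": -0.7, "ty": 0.2, "tz": 0, "turn": 0, "grip": 0.5}, {"tx": -0.7, "ty": 0.2, "tz": 0, "turn": 0, "grip": 0.5}, {"tx": -0.5, "ty": 0.15, "tz": 0, "turn": 0, "grip": 0.5}, {"tx": -0.3, "ty": 0.09, "tz": 0, "turn": 0, "grip": 0.5}, {"tx": 0, "ty": 0, "tz": 0, "turn": 0, "grip": 0.5}, {"tx": 0, "ty": 0, "tz": 0, "turn": 0, "grip": 0.5}]}}

```text
time: 37.83
position: [0.6037, -0.0443, 0.2233]
tool_rot: [-2.119, -2.318, -0.001]
ft_force: [0.9, 0.1, -2.8]
grip_width: 0.686
grip_force: 20.0
```

```bash
python3 - <<'E'
from h import *
s=ctrl.get_state();print(s['position'],s['grip_force'],s['ft_force'])
x,y=O+.05*EY;go(x,y,.118,94.8)
E
```

```text
[ 0.6037336  -0.04429478  0.22331768] 19.99995534773916 [ 0.90512617  0.10039289 -2.75457484]
t37.8 yaw 95.1 | turn 0.04 tx -0.07 ty 0.01 tz 1.76
```

>>> {"op": "send_rows", "data": {"steps": [{"tx": -0.06, "ty": 0.02, "tz": 0.5, "turn": 0.02, "grip": 0.5}, {"tx": 0, "ty": 0, "tz": 0.6, "turn": 0, "grip": 0.5}, {"tx": 0, "ty": 0, "tz": 0.46, "turn": 0, "grip": 0.5}, {"tx": 0, "ty": 0, "tz": 0.2, "turn": 0, "grip": 0.5}, {"tx": 0, "ty": 0, "tz": 0, "turn": 0, "grip": 0.5}, {"tx": 0, "ty": 0, "tz": 0.04, "turn": 0, "grip": 0.5}, {"tx": 0, "ty": 0, "tz": 0, "turn": 0, "grip": 0.5}, {"tx": 0, "ty": 0, "tz": 0, "turn": 0, "grip": 0.5}]}}

```text
time: 38.83
position: [0.6061, -0.0502, 0.116]
tool_rot: [2.126, 2.312, 0.001]
ft_force: [0.3, -0.2, -2.2]
grip_width: 0.683
grip_force: 20.0
```

>>> {"op": "send_rows", "data": {"steps": [{"tx": 0.015, "ty": -0.01, "tz": 0.03, "turn": 0, "grip": 0.5}, {"tx": 0, "ty": 0, "tz": 0, "turn": 0, "grip": 0.5}, {"tx": 0, "ty": 0, "tz": 0.02, "turn": 0, "grip": 0.5}, {"tx": 0, "ty": 0, "tz": 0, "turn": 0, "grip": 0.5}, {"tx": 0, "ty": 0, "tz": 0, "turn": 0, "grip": 0.5}]}}

```text
time: 39.45
position: [0.605, -0.0491, 0.1134]
tool_rot: [2.126, 2.313, -0.0]
ft_force: [-3.3, 0.6, 6.1]
grip_width: 0.684
grip_force: 20.0
```

>>> {"op": "send_rows", "data": {"steps": [{"tx": 0, "ty": 0, "tz": 0, "turn": 0, "grip": 0.72}, {"tx": 0, "ty": 0, "tz": 0, "turn": 0, "grip": 0.8}, {"tx": 0, "ty": 0, "tz": 0, "turn": 0, "grip": 0.95}, {"tx": 0, "ty": 0, "tz": 0, "turn": 0, "grip": 1}, {"tx": 0, "ty": 0, "tz": 0, "turn": 0, "grip": 1}, {"tx": 0, "ty": 0, "tz": -0.3, "turn": 0, "grip": 1}, {"tx": 0, "ty": 0, "tz": -0.7, "turn": 0, "grip": 1}, {"tx": 0, "ty": 0, "tz": -0.9, "turn": 0, "grip": 1}, {"tx": 0, "ty": 0, "tz": -0.8, "turn": 0, "grip": 1}, {"tx": 0, "ty": 0, "tz": 0, "turn": 0, "grip": 1}, {"tx": 0, "ty": 0, "tz": 0, "turn": 0, "grip": 1}]}}

```text
time: 40.83
position: [0.6049, -0.0492, 0.2748]
tool_rot: [2.126, 2.312, 0.0]
ft_force: [0.3, 0.3, -0.2]
grip_width: 0.999
grip_force: 0.0
```

```bash
python3 - <<'E'
from h import *
v=chk('w10.png')
go(.4436,.2161,.225,94.8+127.8-5)
E
```

```text
roll at stand x -0.4 y 48.9 mm, stripe err -0.6 deg [27.5 20.6]
t40.9 yaw 94.8 | turn -15.35 tx -0.58 ty 5.14 tz 0.81
```

>>> {"op": "send_rows", "data": {"steps": [{"tx": 0, "ty": 0, "tz": 0, "turn": -1, "grip": 1}, {"tx": 0, "ty": 0, "tz": 0, "turn": -1, "grip": 1}, {"tx": 0, "ty": 0, "tz": 0, "turn": -1, "grip": 1}, {"tx": 0, "ty": 0, "tz": 0, "turn": -1, "grip": 1}, {"tx": 0, "ty": 0, "tz": 0, "turn": -1, "grip": 1}, {"tx": 0, "ty": 0, "tz": 0, "turn": -1, "grip": 1}, {"tx": 0, "ty": 0, "tz": 0, "turn": -1, "grip": 1}, {"tx": 0, "ty": 0, "tz": 0, "turn": -1, "grip": 1}, {"tx": 0, "ty": 0, "tz": 0, "turn": -1, "grip": 1}, {"tx": 0, "ty": 0, "tz": 0, "turn": -1, "grip": 1}, {"tx": 0, "ty": 0, "tz": 0, "turn": -1, "grip": 1}, {"tx": 0, "ty": 0, "tz": 0, "turn": -1, "grip": 1}]}}

```text
time: 42.38
position: [0.6041, -0.0493, 0.2726]
tool_rot: [0.303, -3.124, -0.001]
ft_force: [-0.3, 0.5, 0.4]
grip_width: 1.003
grip_force: 0.0
```

>>> {"op": "send_rows", "data": {"steps": [{"tx": 0, "ty": 0, "tz": 0, "turn": -1, "grip": 1}, {"tx": 0, "ty": 0, "tz": 0, "turn": -1, "grip": 1}, {"tx": 0, "ty": 0, "tz": 0, "turn": -1, "grip": 1}, {"tx": 0, "ty": 0, "tz": 0, "turn": -0.35, "grip": 1}, {"tx": -0.08, "ty": 0.74, "tz": 0, "turn": 0, "grip": 1}, {"tx": -0.08, "ty": 0.74, "tz": 0, "turn": 0, "grip": 1}, {"tx": -0.08, "ty": 0.74, "tz": 0, "turn": 0, "grip": 1}, {"tx": -0.08, "ty": 0.74, "tz": 0, "turn": 0, "grip": 1}, {"tx": -0.08, "ty": 0.74, "tz": 0, "turn": 0, "grip": 1}, {"tx": -0.08, "ty": 0.74, "tz": 0.4, "turn": 0, "grip": 1}, {"tx": -0.1, "ty": 0.7, "tz": 0.4, "turn": 0, "grip": 1}, {"tx": 0, "ty": 0, "tz": 0, "turn": 0, "grip": 1}]}}

```text
time: 43.88
position: [0.4403, 0.2187, 0.2238]
tool_rot: [1.022, -2.965, -0.001]
ft_force: [0.3, 0.1, 0.6]
grip_width: 0.999
grip_force: 0.0
```

```bash
python3 - <<'E'
from h import *
v=shot('wrist','w11.png')
for r in rolls2(v,.086,(.36,.68,.14,.46)): print(np.round(r,4))
go(.4438,.2160,.056)
E
```

```text
[  0.4437   0.2164 127.9624  27.4402  23.8523]
t43.9 yaw -142.2 | turn 0.00 tx -0.01 ty -0.02 tz 2.81
```

>>> {"op": "send_rows", "data": {"steps": [{"tx": -0.01, "ty": -0.02, "tz": 0.7, "turn": 0, "grip": 1}, {"tx": 0, "ty": 0, "tz": 0.8, "turn": 0, "grip": 1}, {"tx": 0, "ty": 0, "tz": 0.8, "turn": 0, "grip": 1}, {"tx": 0, "ty": 0, "tz": 0.48, "turn": 0, "grip": 1}, {"tx": 0, "ty": 0, "tz": 0, "turn": 0, "grip": 0.75}, {"tx": 0, "ty": 0, "tz": 0, "turn": 0, "grip": 0.5}, {"tx": 0, "ty": 0, "tz": 0, "turn": 0, "grip": 0.5}, {"tx": 0, "ty": 0, "tz": 0, "turn": 0, "grip": 0.5}, {"tx": 0, "ty": 0, "tz": 0, "turn": 0, "grip": 0.5}, {"tx": 0, "ty": 0, "tz": 0, "turn": 0, "grip": 0.5}], "newtons": 20}}

```text
time: 45.18
position: [0.4463, 0.2165, 0.0609]
tool_rot: [-1.012, 2.972, -0.0]
ft_force: [-2.1, 0.2, 7.7]
grip_width: 0.685
grip_force: 20.0
```

```bash
python3 - <<'E'
from h import *
s=ctrl.get_state();print(s['position'],s['grip_force'],s['ft_force'])
x,y=O+.15*EY;print(x,y);go(x,y,.225,yaw()+5.05-127.9)
E
```

```text
[0.44633967 0.21647717 0.06094229] 20.001643421128392 [-2.10667772  0.24647922  7.68091706]
0.5959962420013244 0.05121773915674273
t45.2 yaw -142.4 | turn 15.36 tx -2.95 ty 2.26 tz -2.73
```

>>> {"op": "send_rows", "data": {"steps": [{"tx": 0, "ty": 0, "tz": -0.4, "turn": 0, "grip": 0.5}, {"tx": 0, "ty": 0, "tz": -0.8, "turn": 0, "grip": 0.5}, {"tx": 0, "ty": 0, "tz": -0.8, "turn": 0, "grip": 0.5}, {"tx": 0, "ty": 0, "tz": -0.73, "turn": 1, "grip": 0.5}, {"tx": 0, "ty": 0, "tz": 0, "turn": 1, "grip": 0.5}, {"tx": 0, "ty": 0, "tz": 0, "turn": 1, "grip": 0.5}, {"tx": 0, "ty": 0, "tz": 0, "turn": 1, "grip": 0.5}, {"tx": 0, "ty": 0, "tz": 0, "turn": 1, "grip": 0.5}, {"tx": 0, "ty": 0, "tz": 0, "turn": 1, "grip": 0.5}, {"tx": 0, "ty": 0, "tz": 0, "turn": 1, "grip": 0.5}, {"tx": 0, "ty": 0, "tz": 0, "turn": 1, "grip": 0.5}, {"tx": 0, "ty": 0, "tz": 0, "turn": 1, "grip": 0.5}]}}

```text
time: 46.68
position: [0.4451, 0.2151, 0.2229]
tool_rot: [0.935, 2.999, -0.002]
ft_force: [0.5, 0.3, -3.7]
grip_width: 0.685
grip_force: 20.0
```

>>> {"op": "send_rows", "data": {"steps": [{"tx": 0, "ty": 0, "tz": 0, "turn": 1, "grip": 0.5}, {"tx": 0, "ty": 0, "tz": 0, "turn": 1, "grip": 0.5}, {"tx": 0, "ty": 0, "tz": 0, "turn": 1, "grip": 0.5}, {"tx": 0, "ty": 0, "tz": 0, "turn": 1, "grip": 0.5}, {"tx": 0, "ty": 0, "tz": 0, "turn": 1, "grip": 0.5}, {"tx": 0, "ty": 0, "tz": 0, "turn": 1, "grip": 0.5}, {"tx": 0, "ty": 0, "tz": 0, "turn": 0.36, "grip": 0.5}, {"tx": -0.3, "ty": 0.25, "tz": 0, "turn": 0, "grip": 0.5}, {"tx": -0.6, "ty": 0.45, "tz": 0, "turn": 0, "grip": 0.5}, {"tx": -0.6, "ty": 0.45, "tz": 0, "turn": 0, "grip": 0.5}, {"tx": -0.6, "ty": 0.45, "tz": 0, "turn": 0, "grip": 0.5}, {"tx": -0.6, "ty": 0.45, "tz": 0, "turn": 0, "grip": 0.5}]}}

```text
time: 48.18
position: [0.5828, 0.061, 0.2226]
tool_rot: [2.129, 2.31, -0.002]
ft_force: [-0.0, 1.2, -2.8]
grip_width: 0.687
grip_force: 20.0
```

>>> {"op": "send_rows", "data": {"steps": [{"tx": -0.25, "ty": 0.2, "tz": 0, "turn": 0, "grip": 0.5}, {"tx": 0, "ty": 0, "tz": 0, "turn": 0, "grip": 0.5}, {"tx": 0, "ty": 0, "tz": 0, "turn": 0, "grip": 0.5}]}}

```text
time: 48.55
position: [0.5937, 0.0522, 0.2232]
tool_rot: [-2.124, -2.313, 0.0]
ft_force: [0.1, 0.6, -3.0]
grip_width: 0.683
grip_force: 20.0
```

```bash
python3 - <<'E'
from h import *
s=ctrl.get_state();print(s['position'],s['grip_force'],s['ft_force'])
x,y=O+.15*EY;go(x,y,.118,94.8)
E
```

```text
[0.59370803 0.05217274 0.22321097] 20.00010446179658 [ 0.13098013  0.59302899 -3.04541021]
t48.5 yaw 94.9 | turn 0.01 tx -0.02 ty 0.04 tz 1.75
```

Contact should come near z 0.115.

>>> {"op": "send_rows", "data": {"steps": [{"tx": -0.02, "ty": 0.03, "tz": 0.5, "turn": 0, "grip": 0.5}, {"tx": 0, "ty": 0, "tz": 0.6, "turn": 0, "grip": 0.5}, {"tx": 0, "ty": 0, "tz": 0.45, "turn": 0, "grip": 0.5}, {"tx": 0, "ty": 0, "tz": 0.2, "turn": 0, "grip": 0.5}, {"tx": 0, "ty": 0, "tz": 0, "turn": 0, "grip": 0.5}, {"tx": 0, "ty": 0, "tz": 0.02, "turn": 0, "grip": 0.5}, {"tx": 0, "ty": 0, "tz": 0, "turn": 0, "grip": 0.5}, {"tx": 0, "ty": 0, "tz": 0, "turn": 0, "grip": 0.5}]}}

```text
time: 49.55
position: [0.597, 0.0494, 0.1178]
tool_rot: [2.127, 2.311, 0.001]
ft_force: [-0.6, -0.3, -2.4]
grip_width: 0.682
grip_force: 20.0
```

>>> {"op": "send_rows", "data": {"steps": [{"tx": 0.01, "ty": -0.01, "tz": 0.03, "turn": 0, "grip": 0.5}, {"tx": 0, "ty": 0, "tz": 0, "turn": 0, "grip": 0.5}, {"tx": 0, "ty": 0, "tz": 0.02, "turn": 0, "grip": 0.5}, {"tx": 0, "ty": 0, "tz": 0, "turn": 0, "grip": 0.5}, {"tx": 0, "ty": 0, "tz": 0, "turn": 0, "grip": 0.5}]}}

```text
time: 50.18
position: [0.5958, 0.0501, 0.115]
tool_rot: [2.127, 2.311, -0.001]
ft_force: [-4.2, -0.1, 5.2]
grip_width: 0.685
grip_force: 20.0
```

>>> {"op": "send_rows", "data": {"steps": [{"tx": 0, "ty": 0, "tz": 0, "turn": 0, "grip": 0.72}, {"tx": 0, "ty": 0, "tz": 0, "turn": 0, "grip": 0.8}, {"tx": 0, "ty": 0, "tz": 0, "turn": 0, "grip": 0.95}, {"tx": 0, "ty": 0, "tz": 0, "turn": 0, "grip": 1}, {"tx": 0, "ty": 0, "tz": 0, "turn": 0, "grip": 1}, {"tx": 0, "ty": 0, "tz": -0.3, "turn": 0, "grip": 1}, {"tx": 0, "ty": 0, "tz": -0.7, "turn": 0, "grip": 1}, {"tx": 0, "ty": 0, "tz": -0.9, "turn": 0, "grip": 1}, {"tx": 0, "ty": 0, "tz": -0.9, "turn": 0, "grip": 1}, {"tx": 0, "ty": 0, "tz": -0.7, "turn": 0, "grip": 1}, {"tx": 0, "ty": 0, "tz": 0, "turn": 0, "grip": 1}, {"tx": 0, "ty": 0, "tz": 0, "turn": 0, "grip": 1}]}}

```text
time: 51.68
position: [0.5957, 0.05, 0.3243]
tool_rot: [2.127, 2.311, -0.0]
ft_force: [-0.5, -0.7, -1.2]
grip_width: 1.001
grip_force: 0.0
```

```bash
python3 - <<'E'
from h import *
v=chk('w12.png'); go(.50,-.10,.33)
E
```

```text
roll at stand x -0.7 y 48.3 mm, stripe err -0.3 deg [27.7 23.8]
roll at stand x -0.9 y -52.3 mm, stripe err 0.3 deg [28.1 25.3]
t51.7 yaw 94.7 | turn 0.00 tx -2.36 ty -1.79 tz -0.11
```

>>> {"op": "send_rows", "data": {"steps": [{"tx": -0.5, "ty": -0.23, "tz": 0, "turn": 0, "grip": 1}, {"tx": -0.5, "ty": -0.23, "tz": 0, "turn": 0, "grip": 1}, {"tx": -0.5, "ty": -0.23, "tz": 0, "turn": 0, "grip": 1}, {"tx": -0.5, "ty": -0.23, "tz": 0, "turn": 0, "grip": 1}, {"tx": -0.5, "ty": -0.23, "tz": 0, "turn": 0, "grip": 1}, {"tx": -0.5, "ty": -0.23, "tz": 0, "turn": 0, "grip": 1}, {"tx": 0, "ty": 0, "tz": 0, "turn": 0, "grip": 1}, {"tx": 0, "ty": 0, "tz": 0, "turn": 0, "grip": 1}]}}

```text
time: 52.72
position: [0.528, -0.1355, 0.3233]
tool_rot: [-2.126, -2.311, -0.0]
ft_force: [0.0, 0.4, -0.6]
grip_width: 0.995
grip_force: 0.0
```

```bash
python3 - <<'E'
from h import *
v=chk('w13.png');print(ctrl.get_state()['position'],yaw())
cv2.imwrite('pics/o13.png',ortho(v,.008,.36,.70,-.40,.12,.8))
E
```

```text
roll at stand x -0.4 y 150.7 mm, stripe err -0.1 deg [27.6 20.1]
roll at stand x -0.3 y 49.0 mm, stripe err -0.1 deg [27.4 19.8]
roll at stand x -0.5 y -51.1 mm, stripe err -0.2 deg [27.4 20.5]
[ 0.52828451 -0.13489724  0.32354679] 94.84044750869934
```

View pics/o13.png

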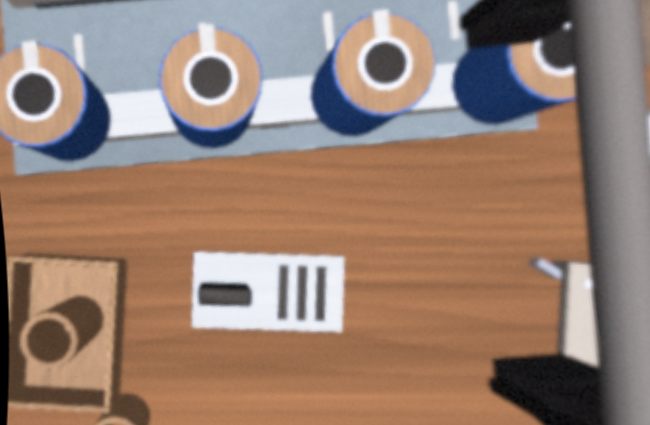

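All four rolls are in place: the map shows stripes up toward the bar and measured errors of 1–2 mm or less, with core_b standing in the box at (50,340). The plate is at (267,292), undisturbed. Next I'll measure the plate and reader and recheck roll 0.

```bash
python3 - <<'E'
from h import *
v=load('w13.png')
print("plate");rects(v,.008,lambda h,s,V:(V>150)&(s<60),(.38,.5,-.2,.02),2000,9000)
print("grip top");rects(v,.048,lambda h,s,V:(V<90),(.40,.48,-.13,.0),200,2000)
for f in('w1.png','side1.png'):
  print("reader",f);rects(load(f),.024,lambda h,s,V:(V>130)&(s<50),(.36,.52,-.43,-.28),2000,12000)
v=load('w6.png')
for r in rolls2(v,.14,(.54,.70,-.33,.12)):
    d=np.array(r[:2])-O;print("roll0",d@EX*1e3,d@EY*1e3,r[2]-5.05)
E
```

```text
plate
[ 0.4667 -0.094 ] long-axis deg 88.3 size [ 62.4 122.2]
grip top
[ 0.47  -0.059] long-axis deg 90.0 size [14. 35.]
reader w1.png
[ 0.4467 -0.3503] long-axis deg 86.9 size [94.8 98.5]
reader side1.png
[ 0.4426 -0.3548] long-axis deg 177.3 size [90.9 94.3]
roll0 -1.2067785416233854 -151.80669753038643 0.5335101958898658
```

The plate has been knocked: it's now at (0.4667,-0.094), direction -91.7°, with its grip bar at (0.468,-0.059). I'll approach it there.

```bash
python3 -c "
from h import *
go(.4685,-.059,.15,88.3)"
```

```text
t52.8 yaw 94.8 | turn 0.82 tx 1.23 ty -1.03 tz 2.89
```

>>> {"op": "send_rows", "data": {"steps": [{"tx": 0, "ty": 0, "tz": 0, "turn": 0.82, "grip": 1}, {"tx": 0.4, "ty": -0.33, "tz": 0.3, "turn": 0, "grip": 0.8}, {"tx": 0.4, "ty": -0.35, "tz": 0.8, "turn": 0, "grip": 0.7}, {"tx": 0.43, "ty": -0.35, "tz": 0.8, "turn": 0, "grip": 0.6}, {"tx": 0, "ty": 0, "tz": 0.9, "turn": 0, "grip": 0.6}, {"tx": 0, "ty": 0, "tz": 0, "turn": 0, "grip": 0.6}, {"tx": 0, "ty": 0, "tz": 0, "turn": 0, "grip": 0.6}]}}

```text
time: 53.65
position: [0.4703, -0.0601, 0.1579]
tool_rot: [2.254, 2.186, 0.003]
ft_force: [1.1, -1.0, 0.5]
grip_width: 0.603
grip_force: 0.0
```

```bash
python3 - <<'E'
from h import *
v=shot('wrist','w14.png')
rects(v,.008,lambda h,s,V:(V>150)&(s<60),(.40,.53,-.22,.02),2000,9000)
rects(v,.048,lambda h,s,V:(V<90),(.44,.50,-.12,-.01),200,2000)
go(.4685,-.059,.037,88.3)
E
```

```text
[ 0.4667 -0.0938] long-axis deg 88.4 size [ 61.8 122.1]
[ 0.4681 -0.0545] long-axis deg 88.5 size [11.7 44.2]
t53.7 yaw 88.2 | turn -0.01 tx 0.02 ty -0.04 tz 2.02
```

>>> {"op": "send_rows", "data": {"steps": [{"tx": 0, "ty": -0.04, "tz": 0.7, "turn": 0, "grip": 0.6}, {"tx": 0, "ty": 0, "tz": 0.7, "turn": 0, "grip": 0.6}, {"tx": 0, "ty": 0, "tz": 0.6, "turn": 0, "grip": 0.6}, {"tx": 0, "ty": 0, "tz": 0, "turn": 0, "grip": 0.3}, {"tx": 0, "ty": 0, "tz": 0, "turn": 0, "grip": 0.1}, {"tx": 0, "ty": 0, "tz": 0, "turn": 0, "grip": 0.0}, {"tx": 0, "ty": 0, "tz": 0, "turn": 0, "grip": 0.0}, {"tx": 0, "ty": 0, "tz": 0, "turn": 0, "grip": 0.0}, {"tx": 0, "ty": 0, "tz": 0, "turn": 0, "grip": 0.0}, {"tx": 0, "ty": 0, "tz": 0, "turn": 0, "grip": 0.0}], "newtons": 25}}

```text
time: 54.95
position: [0.4673, -0.0608, 0.037]
tool_rot: [2.256, 2.185, 0.001]
ft_force: [-1.0, -0.6, 6.8]
grip_width: 0.157
grip_force: 25.0
```

```bash
python3 - <<'E'
from h import *
s=ctrl.get_state();print(s['position'],s['grip_width'],s['grip_force'],s['ft_force'],yaw(s))
for y in(-.20,-.292): go(.4475+(y+.322)*.0507,y,s['position'][2],87.1)
E
```

```text
[ 0.46728589 -0.06075409  0.0370204 ] 0.1565514283995578 24.960182360373437 [-1.02781619 -0.56939726  6.7857677 ] 88.1712355210749
t55.0 yaw 88.2 | turn 0.13 tx -2.33 ty -0.11 tz -0.00
t55.0 yaw 88.2 | turn 0.13 tx -3.86 ty -0.11 tz -0.00
```

>>> {"op": "send_rows", "data": {"steps": [{"tx": 0, "ty": 0, "tz": -0.03, "turn": 0.13, "grip": 0}, {"tx": -0.2, "ty": -0.05, "tz": 0, "turn": 0, "grip": 0}, {"tx": -0.4, "ty": -0.06, "tz": 0, "turn": 0, "grip": 0}, {"tx": -0.4, "ty": 0, "tz": 0, "turn": 0, "grip": 0}, {"tx": -0.4, "ty": 0, "tz": 0, "turn": 0, "grip": 0}, {"tx": -0.4, "ty": 0, "tz": 0, "turn": 0, "grip": 0}, {"tx": -0.3, "ty": 0, "tz": 0, "turn": 0, "grip": 0}, {"tx": 0, "ty": 0, "tz": 0, "turn": 0, "grip": 0}, {"tx": 0, "ty": 0, "tz": 0, "turn": 0, "grip": 0}]}}

```text
time: 56.08
position: [0.4534, -0.1851, 0.0378]
tool_rot: [-2.275, -2.166, -0.0]
ft_force: [0.3, -0.7, -1.7]
grip_width: 0.16
grip_force: 25.0
```

```bash
python3 - <<'E'
from h import *
s=ctrl.get_state();print(s['position'],s['ft_force'],yaw(s))
v=shot('wrist','w15.png');v2=shot('side','s15.png')
go(.4475+(-.2935+.322)*.0507,-.2935,s['position'][2],87.1)
a=ortho(v,.008,.37,.53,-.42,-.12,.8);b=ortho(v2,.012,.37,.53,-.42,-.12,.8)
cv2.imwrite('pics/o15.png',cv2.resize(np.vstack([a,b]),None,fx=1.5,fy=1.5))
E
```

```text
[ 0.45344604 -0.18506265  0.03776996] [ 0.26397212 -0.74723986 -1.68682021] 87.18024144795912
t56.2 yaw 87.2 | turn 0.02 tx -1.81 ty 0.01 tz 0.00
```

View pics/o15.png

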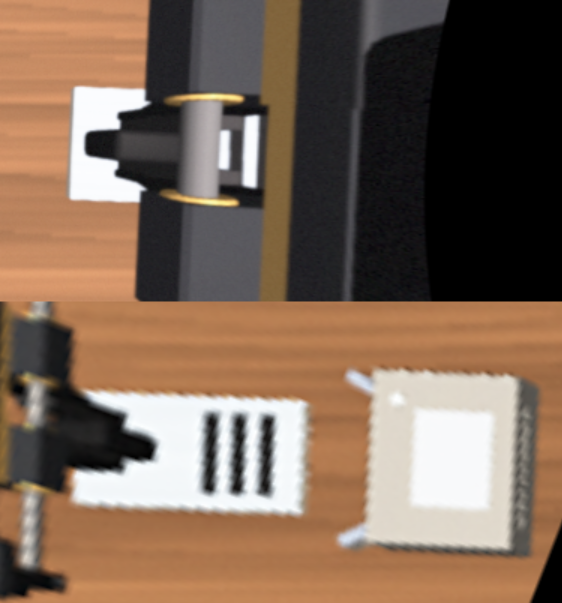

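The side map shows the plate axis and reader mouth aligned to about 1 px, front edge mid (302,458) against mouth mid (368,462) after parallax. I'll slide it in.

>>> {"op": "send_rows", "data": {"steps": [{"tx": -0.2, "ty": 0, "tz": 0, "turn": 0, "grip": 0}, {"tx": -0.2, "ty": 0, "tz": 0, "turn": 0, "grip": 0}, {"tx": -0.2, "ty": 0, "tz": 0, "turn": 0, "grip": 0}, {"tx": -0.2, "ty": 0, "tz": 0, "turn": 0, "grip": 0}, {"tx": -0.2, "ty": 0, "tz": 0, "turn": 0, "grip": 0}, {"tx": -0.2, "ty": 0, "tz": 0, "turn": 0, "grip": 0}, {"tx": 0, "ty": 0, "tz": 0, "turn": 0, "grip": 0}]}}

```text
time: 57.05
position: [0.4497, -0.2592, 0.0379]
tool_rot: [2.278, 2.163, -0.0]
ft_force: [-0.1, -0.7, -2.6]
grip_width: 0.161
grip_force: 25.0
```

Inside the slot with no force. I'll continue slowly to contact.

>>> {"op": "send_rows", "data": {"steps": [{"tx": -0.15, "ty": 0, "tz": 0, "turn": 0, "grip": 0}, {"tx": -0.15, "ty": 0, "tz": 0, "turn": 0, "grip": 0}, {"tx": -0.1, "ty": 0, "tz": 0, "turn": 0, "grip": 0}, {"tx": -0.06, "ty": 0, "tz": 0, "turn": 0, "grip": 0}, {"tx": -0.05, "ty": 0, "tz": 0, "turn": 0, "grip": 0}, {"tx": 0, "ty": 0, "tz": 0, "turn": 0, "grip": 0}]}}

```text
time: 57.8
position: [0.4484, -0.2886, 0.0379]
tool_rot: [-2.276, -2.165, 0.0]
ft_force: [-0.0, 0.5, -2.1]
grip_width: 0.159
grip_force: 25.0
```

>>> {"op": "send_rows", "data": {"steps": [{"tx": -0.04, "ty": 0, "tz": 0, "turn": 0, "grip": 0}, {"tx": -0.03, "ty": 0, "tz": 0, "turn": 0, "grip": 0}, {"tx": -0.03, "ty": 0, "tz": 0, "turn": 0, "grip": 0}, {"tx": -0.02, "ty": 0, "tz": 0, "turn": 0, "grip": 0}, {"tx": 0, "ty": 0, "tz": 0, "turn": 0, "grip": 0}]}}

```text
time: 58.42
position: [0.4483, -0.2948, 0.0379]
tool_rot: [-2.275, -2.165, -0.001]
ft_force: [0.6, 3.6, -1.2]
grip_width: 0.162
grip_force: 25.0
```

>>> {"op": "send_rows", "data": {"steps": [{"tx": -0.03, "ty": 0, "tz": 0, "turn": 0, "grip": 0}, {"tx": 0, "ty": 0, "tz": 0.02, "turn": 0, "grip": 0}, {"tx": -0.03, "ty": 0, "tz": 0, "turn": 0, "grip": 0}, {"tx": 0, "ty": 0, "tz": 0, "turn": 0, "grip": 0}]}}

```text
time: 58.92
position: [0.4487, -0.295, 0.0371]
tool_rot: [-2.271, -2.165, -0.005]
ft_force: [-0.1, 12.3, 6.6]
grip_width: 0.159
grip_force: 25.0
```

>>> {"op": "send_rows", "data": {"steps": [{"tx": 0, "ty": 0, "tz": 0, "turn": 0, "grip": 0.25}, {"tx": 0, "ty": 0, "tz": 0, "turn": 0, "grip": 0.4}, {"tx": 0, "ty": 0, "tz": 0, "turn": 0, "grip": 0.5}, {"tx": 0.02, "ty": 0, "tz": -0.2, "turn": 0, "grip": 0.5}, {"tx": 0, "ty": 0, "tz": -0.6, "turn": 0, "grip": 0.5}, {"tx": 0, "ty": 0, "tz": -0.9, "turn": 0, "grip": 0.5}, {"tx": 0, "ty": 0, "tz": -0.9, "turn": 0, "grip": 0.2}, {"tx": 0, "ty": 0, "tz": -0.9, "turn": 0, "grip": 0}, {"tx": 0, "ty": 0, "tz": 0, "turn": 0, "grip": 0}, {"tx": 0, "ty": 0, "tz": 0, "turn": 0, "grip": 0}]}}

```text
time: 60.18
position: [0.4477, -0.298, 0.2469]
tool_rot: [2.276, 2.165, -0.001]
ft_force: [-0.2, 0.0, -0.2]
grip_width: 0.129
grip_force: 0.0
```

```bash
python3 - <<'E'
from h import *
v2=shot('side','s16.png');v=shot('wrist','w16.png')
print(ctrl.get_state()['position'])
# button top: white blob centroid rays in w1 and side -> closest point
def cen(v,z=.03):
    o=ortho(v,z,.54,.64,-.43,-.33,.5);h=cv2.cvtColor(o,cv2.COLOR_BGR2HSV).astype(int);m=((h[...,1]<20)&(h[...,2]>215)).astype(np.uint8)
    c=max(cv2.findContours(m,0,1)[0],key=cv2.contourArea);(cx,cy),(w,hh),a=cv2.minAreaRect(c);print("white size",w/2,hh/2)
    return project(v,[[.64-cy/2000,-.33-cx/2000,z]])
w1=load('w1.png');P=[(w1,cen(w1)),(v2,cen(v2))]
A=np.zeros((3,3));b=np.zeros(3)
for q,uv in P:
    d=rays(q,uv)[0];d/=np.linalg.norm(d);M=np.eye(3)-np.outer(d,d);A+=M;b+=M@q["T"][:3,3]
X=np.linalg.solve(A,b);print("button top",X.round(4))
go(X[0],X[1],.12)
a=ortho(v2,.012,.37,.65,-.46,-.14,.8);cv2.imwrite('pics/o16.png',cv2.resize(a,None,fx=1.5,fy=1.5))
E
```

```text
[ 0.44709987 -0.29770641  0.24538783]
white size 34.96628952026367 34.917724609375
white size 35.5 36.0
button top [ 0.589 -0.384  0.022]
t60.3 yaw 87.1 | turn 0.00 tx -1.32 ty 2.43 tz 2.09
```

View pics/o16.png

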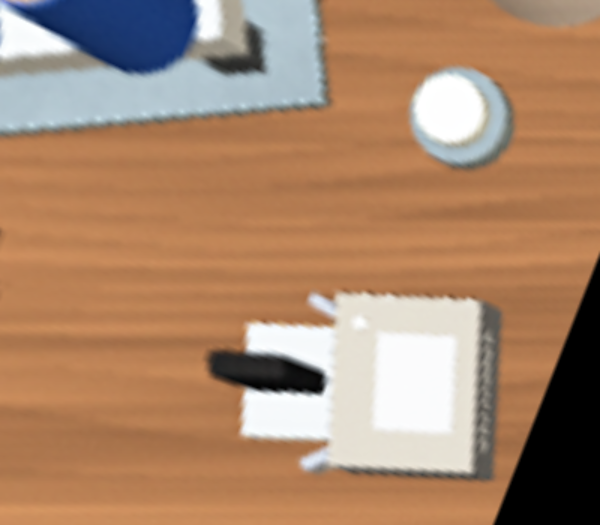

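The plate is home, with only about 55 mm and the grip bar outside, at map (243–330, 380). Next I'll move above the button.

>>> {"op": "send_rows", "data": {"steps": [{"tx": -0.33, "ty": 0.61, "tz": 0, "turn": 0, "grip": 0}, {"tx": -0.33, "ty": 0.61, "tz": 0, "turn": 0, "grip": 0}, {"tx": -0.33, "ty": 0.61, "tz": 0.5, "turn": 0, "grip": 0}, {"tx": -0.33, "ty": 0.6, "tz": 0.8, "turn": 0, "grip": 0}, {"tx": 0, "ty": 0, "tz": 0.8, "turn": 0, "grip": 0}, {"tx": 0, "ty": 0, "tz": 0.6, "turn": 0, "grip": 0}, {"tx": 0, "ty": 0, "tz": 0, "turn": 0, "grip": 0}, {"tx": 0, "ty": 0, "tz": 0, "turn": 0, "grip": 0}]}}

```text
time: 61.28
position: [0.5898, -0.3843, 0.0862]
tool_rot: [2.276, 2.165, 0.001]
ft_force: [-0.3, -0.9, 0.6]
grip_width: 0.006
grip_force: 0.0
```

```bash
python3 - <<'E'
from h import *
s=ctrl.get_state();print(s['ft_force'],s['position'],s['grip_width']);go(.589,-.384,.04)
E
```

```text
[-0.26096955 -0.8887125   0.62977622] [ 0.58976453 -0.38425093  0.08615429] 0.006213709532548858
t61.3 yaw 87.1 | turn 0.00 tx 0.00 ty -0.01 tz 0.77
```

>>> {"op": "send_rows", "data": {"steps": [{"tx": 0, "ty": 0, "tz": 0.4, "turn": 0, "grip": 0}, {"tx": 0, "ty": 0, "tz": 0.1, "turn": 0, "grip": 0}, {"tx": 0, "ty": 0, "tz": 0.1, "turn": 0, "grip": 0}, {"tx": 0, "ty": 0, "tz": 0, "turn": 0, "grip": 0}, {"tx": 0, "ty": 0, "tz": 0, "turn": 0, "grip": 0}]}}

```text
time: 61.9
position: [0.5897, -0.3845, 0.0502]
tool_rot: [2.275, 2.164, 0.0]
ft_force: [0.7, 0.4, -0.5]
grip_width: 0.005
grip_force: 0.0
```

>>> {"op": "send_rows", "data": {"steps": [{"tx": 0, "ty": 0, "tz": 0.05, "turn": 0, "grip": 0}, {"tx": 0, "ty": 0, "tz": 0.05, "turn": 0, "grip": 0}, {"tx": 0, "ty": 0, "tz": 0.04, "turn": 0, "grip": 0}, {"tx": 0, "ty": 0, "tz": 0, "turn": 0, "grip": 0}]}}

```text
time: 62.4
position: [0.5891, -0.3841, 0.0405]
tool_rot: [-2.276, -2.165, 0.0]
ft_force: [-0.4, -0.2, -0.1]
grip_width: 0.007
grip_force: 0.0
```

>>> {"op": "send_rows", "data": {"steps": [{"tx": 0, "ty": 0, "tz": 0.04, "turn": 0, "grip": 0}, {"tx": 0, "ty": 0, "tz": 0.04, "turn": 0, "grip": 0}, {"tx": 0, "ty": 0, "tz": 0.03, "turn": 0, "grip": 0}, {"tx": 0, "ty": 0, "tz": 0, "turn": 0, "grip": 0}]}}

```text
time: 62.9
position: [0.5893, -0.3843, 0.0345]
tool_rot: [2.276, 2.165, -0.0]
ft_force: [-1.3, 0.5, 2.2]
grip_width: 0.005
grip_force: 1.2
```

>>> {"op": "send_rows", "data": {"steps": [{"tx": 0, "ty": 0, "tz": 0.04, "turn": 0, "grip": 0}, {"tx": 0, "ty": 0, "tz": 0.04, "turn": 0, "grip": 0}, {"tx": 0, "ty": 0, "tz": 0.04, "turn": 0, "grip": 0}, {"tx": 0, "ty": 0, "tz": 0, "turn": 0, "grip": 0}]}}

```text
time: 63.4
position: [0.5895, -0.3843, 0.0303]
tool_rot: [2.276, 2.165, -0.002]
ft_force: [-7.0, 2.7, 18.6]
grip_width: 0.003
grip_force: 8.8
```

The button bottomed out at 18.6 N. I'll release it and retreat.

>>> {"op": "send_rows", "data": {"steps": [{"tx": 0, "ty": 0, "tz": 0, "turn": 0, "grip": 0}, {"tx": 0, "ty": 0, "tz": -0.4, "turn": 0, "grip": 0}, {"tx": 0, "ty": 0, "tz": -0.8, "turn": 0, "grip": 0}, {"tx": 0, "ty": 0, "tz": -0.9, "turn": 0, "grip": 0}, {"tx": 0, "ty": 0, "tz": -0.9, "turn": 0, "grip": 0}, {"tx": 0, "ty": 0, "tz": -0.9, "turn": 0, "grip": 0}, {"tx": 0, "ty": -0.8, "tz": 0, "turn": 0, "grip": 0}, {"tx": 0, "ty": -0.8, "tz": 0, "turn": 0, "grip": 0}, {"tx": 0, "ty": 0, "tz": 0, "turn": 0, "grip": 0}, {"tx": 0, "ty": 0, "tz": 0, "turn": 0, "grip": 0}]}}

```text
time: 64.65
position: [0.4939, -0.3794, 0.2616]
tool_rot: [2.275, 2.164, 0.001]
ft_force: [0.3, 0.5, -0.0]
grip_width: 0.005
grip_force: 0.0
```

```bash
python3 - <<'E'
from h import *
v=shot('side','s17.png');cv2.imwrite('pics/s17c.png',cv2.resize(v["bgr"][100:384,140:420],None,fx=2,fy=2))
E
```

```text
(no output)
```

View pics/s17c.png

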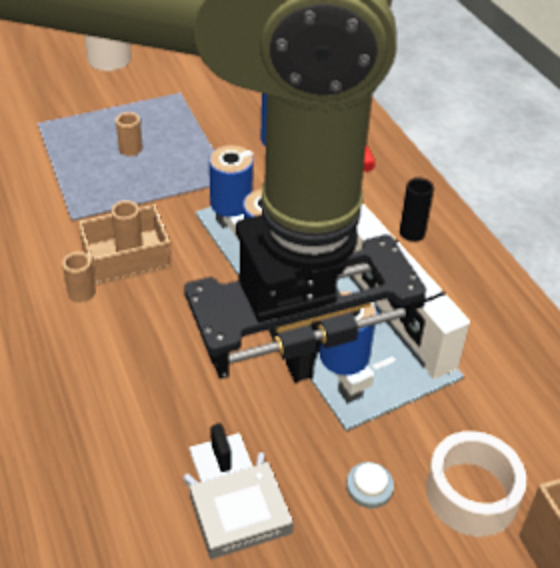

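The side view shows the core in the box (125,225), rolls standing on the ledge, the plate home at (225,480), and the button up at (370,482). I'm handing the job in.

```bash
python3 -c "
from bench import ctrl
print(ctrl.close_job())"
```

```text
the job is handed in; nothing more can be done
None
```

I handed the job in at about 65 s: the core is in the scrap box, all four rolls stand on their marks (measured within about 2 mm and 1°), the plate is fully home, and the button was pressed fully down and released; no verdict came back.

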